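# Set the lens slide to its gauge rider with the knurled wheel and open the shutter

### The job

Set the lens-to-sensor gap on the lens slide while its beam shutter is shut: with a closed fingertip on top of the knurled wheel, roll it towards the sensor, stroke after stroke, until the carriage's pointer stands opposite the notch of the gauge rider, and do not run past the notch. Only then press the shutter lever down level with the fingertip, which swings the blade out of the beam for the reading, and leave the slide with the pointer still at the notch. The carriage is moved by its wheel alone: do not touch carriage, lens, sensor or rider, and grip, lift or shift nothing.

Things in the scene. Friction and masses are not known exactly. Their poses are not given: they have to be found in the camera images.
- rail: Lens slide's black base, 94 x 250 x 22 mm, fixed; origin on the table under the dovetail rail. x: away from the robot, across the slide; y: along it to the sensor (robot's left); yaw within 10 degrees. Bright dovetail along y at x = 0, top at z = 30 mm. At the +y end a plate 96 mm high holds the round sensor head.
- wheel_top (a point): Top of the knurled steel wheel's rim, mid-width, 54 mm up. Wheel: 50 mm diameter, 16 mm wide, axle parallel to the rail's x, 14 mm proud of a black housing (top at 40 mm, 74 x 28 mm) at the base's front. Pressed lightly from above (5 to 12 N) and dragged along the rail's +y it turns by friction (about 2.5 N at the rim) and stays where left.
- pointer_tip (a point): Tip of the steel cone pointer on the carriage's front side, 34 mm up, 10 mm long, pointing along the rail's -x. It moves with the carriage, to +y by half of what the wheel's rim rolls towards +y (12.5 mm a radian). The carriage (56 x 60 x 10 mm, black) carries the lens in a 42 mm square mount; highest point 89 mm up.
- gauge_notch (a point): Middle of the mouth of the notch (7 mm wide, open to the rail's +x) in the gauge rider, an aluminium block 16 x 21 x 15 mm on the base's front track, 34 mm up. Set, the pointer tip stands right before it (same y, 1.5 mm apart in x). At the start the pointer is 18 to 53 mm short of it, on the -y side.
- lever_pad (a point): Middle of the top of the thumb pad (18 x 16 mm) of the steel shutter lever at the carriage's -y end, 38.5 mm behind the pointer along y. The lever reaches 45 mm from its pin towards the robot (rail's -x); raised, the pad is up to 77 mm up. It swings down in the rail's x-z plane, pad middle 36 mm from the pin and 5 mm above the line through it; pressing takes 2 to 4 N.
- lever_pin (a point): The shutter lever's pin on the carriage, 45 mm up, parallel to the rail's y.
- shutter_lever (a joint): Shutter lever, rad: 0 raised (52 degrees above level, round black blade of 25 mm across the beam behind the lens), 0.90 level (blade swung clear, upright), stop at 0.92; it starts at 0 to 0.1 and stays where left. Level, the pad's top is 50 mm up.
- carriage (a joint): Carriage's way along the dovetail, m: 0 at the end stop far from the sensor (where it starts), growing to 0.068 towards it.
- wheel: The knurled wheel (see wheel_top); origin on its axle, 29 mm up; its frame turns with it.
- saddle: The carriage's plate with the lens mount and lens; origin at its centre, on the dovetail's top. Not to be touched.
- sensor_head: Round black sensor head, 60 mm across, 18 mm thick, fixed upright at the slide's +y end; origin at the middle of its back. Not to be touched.
- hex_driver: Loose hex driver with a moulded handle, 213 mm long, 29 mm thick, lying right of the slide; origin under its middle. A bystander.
- screw_tin: Loose round tin, 66 mm across, 27 mm high, right of the slide; origin under its middle. A bystander.
- dust_cap: Loose black dust cap, 33 mm across, 35 mm high, left of the slide; origin under its middle. A bystander.

How it is judged:
On the way, in this order (a step that is already met when the one before it is completed fails the run):
1. the wheel has brought the pointer opposite the notch (within 3 mm), the lever still raised (y of pointer_tip in the frame of gauge_notch between -0.003 and 0.003 m and value of joint shutter_lever below 0.25 rad), for 0.2 s.
2. the shutter lever is pressed down level (value of joint shutter_lever above 0.8 rad), for 0.2 s.
At the end, for the whole second after the job is handed in: The pointer stands within 3 mm of the middle of the rider's notch along the slide, the shutter lever is down (0.8 rad or more), the carriage is at rest and nothing is touched (y of pointer_tip in the frame of gauge_notch between -0.003 and 0.003 m and value of joint shutter_lever above 0.8 rad and velocity of joint carriage between -0.002 and 0.002 m/s).
It fails at once if the pointer runs past the notch by more than 5 mm (y of pointer_tip in the frame of gauge_notch above 0.005 m).
It fails at once if the shutter lever is touched before the pointer stands at the notch (more than 4 mm short) (contact force between any of the arm, the fingers and shutter_lever above 0.5 N and y of pointer_tip in the frame of gauge_notch below -0.004 m).
It fails at once if the carriage, its lens or the sensor is touched, or the gauge rider is shifted by more than 2 mm (contact force between any of the arm, the fingers and saddle above 0.5 N or contact force between any of the arm, the fingers and sensor_head above 0.5 N or distance of gauge_notch from where it was at the start of the episode above 0.002 m).
It fails at once if a bystander is shifted or lifted by more than 15 mm (distance of any of hex_driver, screw_tin, dust_cap from where it was at the start of the episode above 0.015 m).
It also fails if it takes over 56 s, if anything falls off the work surface, if the arm or the gripper's body presses on something with over 40 N, if the wrist force passes 120 N, or if a joint passes its speed limit or range.

### The arm

A 7-joint arm with a two-finger parallel gripper is mounted at the origin on a cart in front of the work surface, level with it; the furniture and walls round the work are solid. World frame = base frame: x ahead of the robot, y to its left, z up, the work surface at z = 0. Lengths are in m, angles in rad, forces in N, time in s.
With the tool pointing down it reaches from about 0.4 to 0.85 m from the base axis. Payload 4.5 kg.
Tool frame: the origin (TCP) lies midway between the tips of the shut fingers; the grasp point (between the pads) lies 19 mm behind it; z points along the fingers, y is the direction in which the jaws open and shut (so a half turn about z gives the same grasp; the last joint's range is limited). The gripper opens to 88 mm and grips with 3 to 60 N. Pads are 18 mm wide; open, the fingers measure 123 mm over their backs; the gripper's body (75 mm by 187 mm) begins 45 mm behind the grasp point.
Start: joints at [-1.081, 0.689, -0.195, 1.565, 0.157, 0.902, -0.215], TCP at [0.275, 0.561, 0.239] pointing down, gripper open.
Joint ranges: [-3.01, 3.01], [-0.46, 2.08], [-1.47, 1.51], [0.13, 2.56], [-1, 4.14], [0.04, 2.09], [-2.66, 2.66]. Speed limits (rad/s): [2.57, 2.57, 3.14, 3.14, 3.14, 3.14, 3.14].

### API

Orientations are given as a unit quaternion [x, y, z, w].
In Python, from plant import r gives the robot as it stands.
- The arm moves only by the tool play_rows, never from a script. Its argument "targets" is a list of rows, each an object of numbers: "jaw": the closure, from 0 (fully open) to 1 (shut); "dx", "dy", "dz": the shift along the tool's x, y, z in m; "yaw": the turn about the tool's z in rad. A call has exactly 5 rows; each row shifts and turns the pose as measured when the row begins, along the tool's axes as they then stand; what a row does not reach is not made up. A row lasts 1/10 s, in which the tool goes at most 50 mm and 8.59 degrees, less where a joint would pass 70% of its speed; a pose out of reach is approached as far as the arm can. A call with a gripper value outside its range is refused whole. The fingers move at their own pace and stop on an object; "squeeze" is the grip in N (left out, the last holds). Time passes only in rows, so rows that do not move let the fingers close, or fill a call up. It gives the time, the measured TCP pose, the force and the opening at its end, in the units of the state.
- r.get_state(): the state, without advancing time (a new reading comes with each control period).
- r.snapshot(name): name is "scene" or "side" or "wrist"; returns a dict with "frame" (480x640x3 uint8, red, green, blue), "z_map" (480x640 float32, m along the optical axis (not along the pixel's ray), 0 where there is no reading), "mtx" (3x3 intrinsics, pixels), "dist_coeffs" ([k1, k2, p1, p2, k3] as OpenCV has them; the pictures are not rectified), "position" and "orientation" of the camera in the world; the wrist camera has in their place "T_tool_cam" (4x4, takes a point from camera to tool coordinates, whose origin is the TCP and whose axes are the flange's). Camera axes: x right, y up, looking along -z (the intrinsics and any distortion apply to the point x, -y, -z); pixel columns grow to the right and rows downward; lengths in m; the calibration is good to about 2 mm. A picture is of the moment at which its call begins: read the wrist's pose just before it.
- r.finish_job(): hands the job in, once; it reports no verdict.
The state is a dict: "clock": time; "q": joint angles; "qd": joint speeds; "joint_torque": joint torques, N m; "tool_pos": TCP position; "eef_rot": TCP orientation; "contact_force": force on the tool from outside, world axes, zero at the start; "moment": the same for the moment, N m; "opening": opening from 0.0 (shut) to 1.0 (fully open).
Only numpy, scipy, OpenCV 4.12 (cv2) and the standard library are available. Lean on these libraries where they do the work, as an engineer would, in place of code of your own. Each camera call takes 0.05 s, during which the arm holds its last target.

## Working session

There is one attempt and no reset: what is moved stays moved. The work goes in short steps, Python scripts to look and compute and a tool call to move; the robot and the scene stay as the last step left them, time stands still between calls to the robot, and variables do not carry over. Pictures are saved under pics/ and viewed, and the job is handed in when it is done.

Besides the shell and the picture viewer there is one more tool, called after "Request:" as name(argument=value, ...), one argument or row to a line, values as JSON. play_rows: Moves the arm, as the interface text tells. Its arguments: {"type":"object","properties":{"targets":{"type":"array"},"squeeze":{"type":"number"}},"required":["targets"]}

```bash
ls; mkdir -p pics; python3 - <<'E'
from plant import r
import cv2,numpy as np
s=r.get_state()
for k,v in s.items(): print(k,np.round(v,4))
for n in ["scene","side","wrist"]:
    d=r.snapshot(n); cv2.imwrite(f"pics/{n}0.png",d["frame"][:,:,::-1])
    np.savez(f"{n}0.npz",**{k:v for k,v in d.items()})
    print(n,{k:np.round(v,4).tolist() for k,v in d.items() if k not in("frame","z_map")})
E
```

```text
pics
clock 0.0
q [-1.0812  0.69   -0.1945  1.5664  0.1573  0.9025 -0.2151]
qd [-0.0002 -0.0008  0.0011  0.0002  0.0004  0.0008 -0.0001]
joint_torque [-2.00000e-04 -5.27565e+01 -1.26680e+00 -1.53429e+01 -5.26000e-02
  6.40000e-03  2.00000e-04]
tool_pos [0.2749 0.5606 0.2379]
eef_rot [ 2.259e-01  9.742e-01 -9.000e-04 -1.000e-04]
contact_force [-0.082   0.0078  0.4554]
moment [ 0.0102 -0.0389 -0.0172]
opening 0.9972
scene {'mtx': [[468.45, 0.0, 324.4736], [0.0, 468.45, 230.5462], [0.0, 0.0, 1.0]], 'dist_coeffs': [-0.0857, 0.0, 0.0, 0.0, 0.0], 'position': [-0.0985, -0.6977, 0.5601], 'orientation': [0.4539, -0.1945, -0.3433, 0.7989]}
side {'mtx': [[611.4612, 0.0, 323.9563], [0.0, 611.4612, 235.2205], [0.0, 0.0, 1.0]], 'dist_coeffs': [-0.052, 0.0, 0.0, 0.0, 0.0], 'position': [0.4178, 0.6753, 0.81], 'orientation': [-0.0118, 0.4022, 0.9144, -0.0438]}
wrist {'mtx': [[349.2626, 0.0, 321.8434], [0.0, 349.2626, 239.0231], [0.0, 0.0, 1.0]], 'dist_coeffs': [-0.0336, 0.0, 0.0, 0.0, 0.0], 'T_tool_cam': [[-0.0003, 0.9587, 0.2846, 0.0735], [1.0, 0.0003, 0.0002, 0.0012], [0.0001, 0.2846, -0.9587, -0.1455], [0.0, 0.0, 0.0, 1.0]]}
```

View pics/scene0.png

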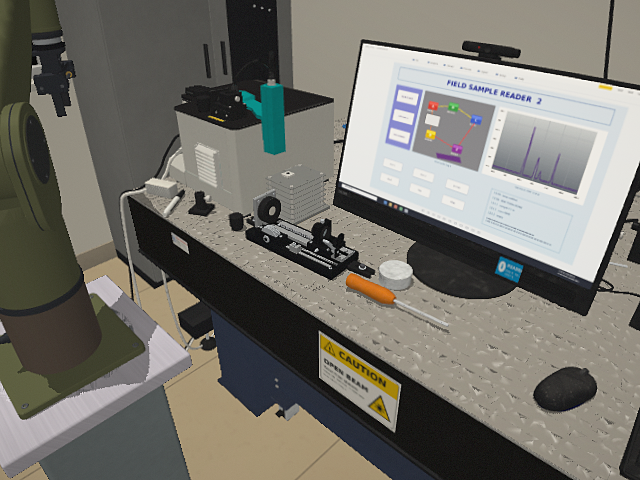

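View pics/side0.png

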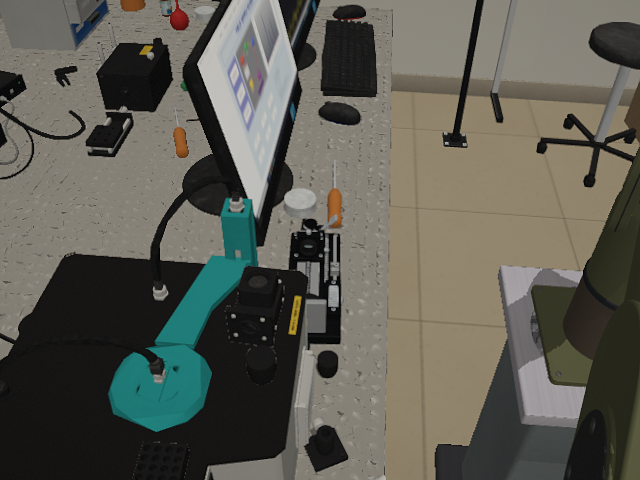

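View pics/wrist0.png

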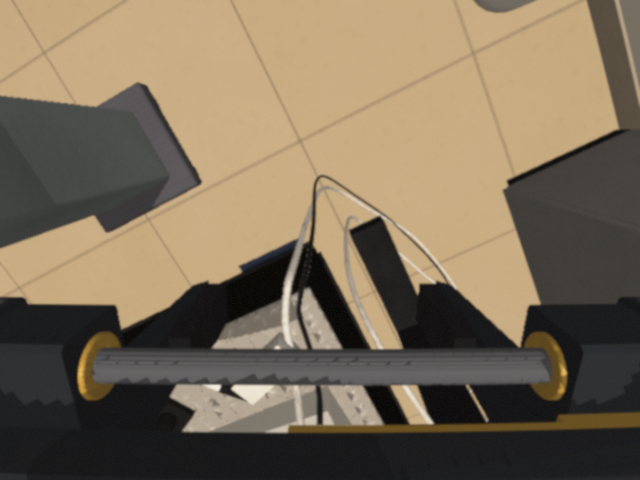

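The scene view shows the slide around px (300,240), with the sensor head at (268,208), the lens at (325,235), and the tin and driver to its right. The side view shows it around (315,285). The wrist camera sees only the floor. Next I'll enlarge these and get positions.

```bash
cat > h.py <<'E'
import numpy as np,cv2
from scipy.spatial.transform import Rotation as R
def load(n): return dict(np.load(n))
def campose(d,s=None):
    T=np.eye(4)
    if "T_tool_cam" in d:
        W=np.eye(4);W[:3,:3]=R.from_quat(s["eef_rot"]).as_matrix();W[:3,3]=s["tool_pos"]
        return W@d["T_tool_cam"]
    T[:3,:3]=R.from_quat(d["orientation"]).as_matrix();T[:3,3]=d["position"];return T
def rays(d,px):
    u=cv2.undistortPoints(np.array(px,float).reshape(-1,1,2),d["mtx"],d["dist_coeffs"])[:,0]
    return np.c_[u[:,0],-u[:,1],-np.ones(len(u))]
def world(d,px,s=None):
    "by depth"
    px=np.array(px).reshape(-1,2);T=campose(d,s)
    z=d["z_map"][np.round(px[:,1]).astype(int),np.round(px[:,0]).astype(int)]
    return (rays(d,px)*z[:,None])@T[:3,:3].T+T[:3,3]
def atz(d,px,h,s=None):
    T=campose(d,s);v=rays(d,px)@T[:3,:3].T;o=T[:3,3]
    return o+v*((np.asarray(h)-o[2])/v[:,2])[:,None]
def proj(d,P,s=None):
    T=campose(d,s);p=(np.array(P).reshape(-1,3)-T[:3,3])@T[:3,:3];p=p*[1,-1,-1]
    return cv2.projectPoints(p,np.zeros(3),np.zeros(3),d["mtx"],d["dist_coeffs"])[0][:,0]
def cloud(d,s=None,box=None):
    v,u=np.mgrid[0:480,0:640]
    px=np.c_[u.ravel(),v.ravel()].astype(float);w=world(d,px,s);z=d["z_map"].ravel()
    ok=z>0
    return px[ok],w[ok],d["frame"].reshape(-1,3)[ok]
E
python3 - <<'E'
from h import *
d=load("scene0.npz");s=load("side0.npz")
cv2.imwrite("pics/sc_z.png",cv2.resize(d["frame"][180:300,220:380,::-1],None,fx=5,fy=5,interpolation=cv2.INTER_CUBIC))
cv2.imwrite("pics/si_z.png",cv2.resize(s["frame"][180:380,270:390,::-1],None,fx=3,fy=3,interpolation=cv2.INTER_CUBIC))
for n,a in(("sc",d),("si",s)):
  px,w,c=cloud(a)
  m=(w[:,0]>.3)&(w[:,0]<.9)&(abs(w[:,1])<.4)&(w[:,2]>.0)
  print(n,m.sum())
print("table z",np.median(world(d,[[250,330],[300,300],[440,290]]),0), world(d,[[250,330],[300,300],[440,290],[268,208],[325,235],[236,220],[395,272],[370,290]]).round(3))
print(world(s,[[315,350],[327,362],[310,240],[300,200],[335,205],[350,350],[240,230]]).round(3))
E
```

```text
sc 57616
si 101977
table z [ 0.36710692 -0.19146871 -0.00088938] [[ 0.359 -0.03  -0.175]
 [ 0.367 -0.191 -0.001]
 [ 0.566 -0.371  0.005]
 [ 0.483  0.029  0.069]
 [ 0.511 -0.12   0.048]
 [ 0.44   0.096  0.029]
 [ 0.53  -0.289  0.026]
 [ 0.458 -0.285  0.021]]
[[ 0.476  0.073  0.001]
 [ 0.452  0.121  0.037]
 [ 0.503 -0.11   0.073]
 [ 0.541 -0.276  0.026]
 [ 0.469 -0.265  0.028]
 [ 0.419  0.067  0.001]
 [ 0.567  0.118  0.296]]
```

View pics/sc_z.png

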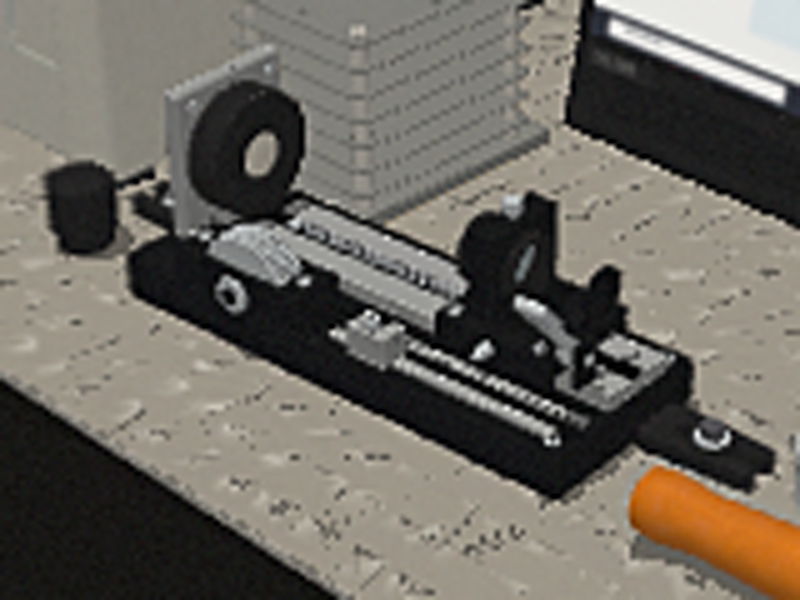

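View pics/si_z.png

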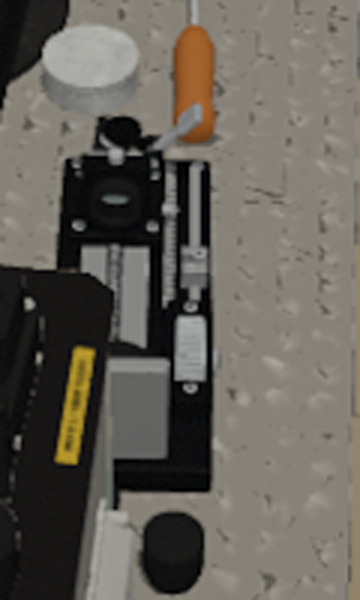

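```bash
python3 - <<'E'
from h import *
d=load("scene0.npz");s=load("side0.npz")
# base top front edge in side
print(atz(s,[[340,235],[340,343]],.022).round(4))
# wheel top mid, rider, scene
print("wheel side", atz(s,[[270+190/3,180+348/3]],.054), "rider notch side",atz(s,[[270+190/3,180+262/3]],.034))
print("base left-near corner scene",atz(d,[[220+132/5,180+255/5],[220+555/5,180+470/5],[220+690/5,180+365/5]],.022))
px,w,c=cloud(s);px2,w2,c2=cloud(d);w=np.r_[w,w2]
m=(w[:,2]<1)&(w[:,2]>-.05)
H=np.zeros((16,20))
for x,y,z in w[m]:
  i=int((x-.2)/.05);j=int((y+.4)/.05)
  if 0<=i<16 and 0<=j<20:H[i,j]=max(H[i,j],z)
print("cols y from -.4 step .05")
for i in range(12):print(f"{.2+.05*i:.2f}",(H[i]*100).astype(int))
E
```

```text
[[ 0.4536 -0.1843  0.022 ]
 [ 0.4355  0.0711  0.022 ]]
wheel side [[4.52578915e-01 4.44355669e-04 5.40000000e-02]] rider notch side [[ 0.45882517 -0.08518032  0.034     ]]
base left-near corner scene [[ 0.43331853  0.04978467  0.022     ]
 [ 0.44453202 -0.19874661  0.022     ]
 [ 0.5371241  -0.1893417   0.022     ]]
cols y from -.4 step .05
0.20 [ 0  0  0  0  0  0  0  0  0  0  0  0  0  0  0  0  0 34 50 44]
0.25 [ 0  0  0  0  0  0  0  0  0  0  0  0  0  0  0  0  0 63 50 40]
0.30 [ 0  0  0  0  0  0  0  0  0  0  0  0  0  0  0  0  0 62 62 62]
0.35 [0 0 0 0 0 0 0 0 0 0 0 0 0 1 1 0 3 1 0 0]
0.40 [0 0 0 1 2 2 4 5 5 3 3 0 5 5 1 3 3 4 0 0]
0.45 [ 2  3  3  3  8  8  7  5  9  9 23 24 24 27 23 23 12 11  0  0]
0.50 [ 0  2  3  2  7  9  7  3  9 30 28 29 29 28 27 23 23 22  0  0]
0.55 [20 19 19 18 18 18 18  0 10 35 38 29 29 24 25 25 25 25  0  0]
0.60 [43 43 40 40 40 40 40  0 10 10 38 37 24 28 30 25 25 25  0  0]
0.65 [44 44 43 42 42 42 42  0 10  9 23 33 23 24 32 24 23 23  0  0]
0.70 [ 1  1  1  1  0  0  0  0  0  0 23 23 23 23 32 23 23 23  0  0]
0.75 [ 1  1  1  0  0  0  0  0  0  0 23 23 23 23 31 24 23 23  0  0]
```

```bash
python3 - <<'E'
from h import *
d=load("scene0.npz");s=load("side0.npz")
w=np.r_[cloud(s)[1],cloud(d)[1]]
m=(w[:,2]<.6)&(w[:,2]>.1)&(w[:,0]>.38)&(w[:,0]<.7)
w=w[m]
for y in np.arange(-.2,.4,.02):
  k=w[(w[:,1]>=y)&(w[:,1]<y+.02)]
  print(round(y,2),[ (round(lo,2),round(float(np.percentile(q[:,0],1)),3),len(q)) for lo in (.1,.15,.2,.25,.3,.35) for q in [k[(k[:,2]>=lo)&(k[:,2]<lo+.05)]] if len(q)>3])
E
```

```text
-0.2 [(0.1, 0.581, 279), (0.15, 0.591, 314), (0.2, 0.603, 335), (0.25, 0.616, 352), (0.3, 0.627, 387), (0.35, 0.639, 404)]
-0.18 [(0.1, 0.581, 277), (0.15, 0.592, 303), (0.2, 0.604, 332), (0.25, 0.616, 343), (0.3, 0.628, 368), (0.35, 0.639, 402)]
-0.16 [(0.1, 0.581, 266), (0.15, 0.592, 307), (0.2, 0.604, 328), (0.25, 0.616, 353), (0.3, 0.629, 375), (0.35, 0.639, 401)]
-0.14 [(0.1, 0.581, 276), (0.15, 0.592, 306), (0.2, 0.604, 320), (0.25, 0.616, 357), (0.3, 0.628, 368), (0.35, 0.639, 411)]
-0.12 [(0.1, 0.581, 271), (0.15, 0.592, 334), (0.2, 0.604, 409), (0.25, 0.616, 451), (0.3, 0.628, 497), (0.35, 0.64, 512)]
-0.1 [(0.1, 0.581, 258), (0.15, 0.592, 254), (0.2, 0.604, 374), (0.25, 0.617, 421), (0.3, 0.629, 451), (0.35, 0.641, 471)]
-0.08 [(0.1, 0.584, 71), (0.15, 0.595, 65), (0.2, 0.607, 219), (0.25, 0.619, 316), (0.3, 0.631, 342), (0.35, 0.643, 379)]
-0.06 []
-0.04 []
-0.02 []
-0.0 []
0.02 []
0.04 []
0.06 [(0.1, 0.578, 36), (0.15, 0.552, 29), (0.2, 0.554, 38), (0.25, 0.553, 40), (0.3, 0.552, 15)]
0.08 [(0.1, 0.557, 21), (0.15, 0.549, 252), (0.2, 0.548, 383), (0.25, 0.549, 414), (0.3,
[... 729 characters left out ...]
, (0.25, 0.504, 138)]
0.24 [(0.1, 0.46, 129), (0.15, 0.463, 346), (0.2, 0.478, 2616), (0.25, 0.505, 1434)]
0.26 [(0.1, 0.461, 311), (0.15, 0.464, 388), (0.2, 0.478, 1985), (0.25, 0.497, 194)]
0.28 [(0.1, 0.468, 115), (0.15, 0.47, 156), (0.2, 0.478, 2509), (0.25, 0.496, 611)]
0.3 [(0.1, 0.476, 126), (0.15, 0.476, 148), (0.2, 0.478, 3232), (0.25, 0.504, 804), (0.3, 0.638, 464)]
0.32 [(0.1, 0.476, 146), (0.15, 0.477, 129), (0.2, 0.478, 3443), (0.3, 0.673, 229)]
0.34 [(0.1, 0.476, 116), (0.15, 0.477, 147), (0.2, 0.478, 3907)]
0.36 [(0.1, 0.477, 24), (0.15, 0.479, 305), (0.2, 0.479, 4256)]
0.38 [(0.15, 0.497, 389), (0.2, 0.494, 3240), (0.25, 0.57, 431)]
0.4 [(0.2, 0.551, 2109), (0.25, 0.57, 779)]
```

Request:
play_rows(
  targets=[
    {"jaw": 1, "dx": -0.025, "dy": -0.04, "dz": -0.01, "yaw": -0.105},
    {"jaw": 1, "dx": -0.025, "dy": -0.04, "dz": -0.01, "yaw": -0.105},
    {"jaw": 1, "dx": -0.02, "dy": -0.04, "dz": -0.01, "yaw": -0.105},
    {"jaw": 1, "dx": -0.015, "dy": -0.04, "dz": -0.01, "yaw": -0.105},
    {"jaw": 1, "dx": -0.01, "dy": -0.04, "dz": -0.01, "yaw": -0.105},
  ],
)

```text
clock: 0.65
tool_pos: [0.3159, 0.3404, 0.2855]
eef_rot: [-0.05, 0.999, -0.001, -0.002]
contact_force: [1.3, -0.1, -0.2]
opening: 0.574
```

Request:
play_rows(
  targets=[
    {"jaw": 1, "dx": -0.005, "dy": -0.045},
    {"jaw": 1, "dx": -0.005, "dy": -0.045},
    {"jaw": 1, "dx": -0.005, "dy": -0.045},
    {"jaw": 1, "dx": -0.005, "dy": -0.045},
    {"jaw": 1, "dx": -0.005, "dy": -0.045},
  ],
)

```text
invalid input
```

Request:
play_rows(
  targets=[
    {"jaw": 1, "dx": -0.005, "dy": -0.04},
    {"jaw": 1, "dx": -0.005, "dy": -0.04},
    {"jaw": 1, "dx": -0.005, "dy": -0.04},
    {"jaw": 1, "dx": -0.005, "dy": -0.04},
    {"jaw": 1},
  ],
)

```text
invalid input
```

```bash
cat > look.py <<'E'
import sys
from plant import r
from h import *
def shot(n,tag):
    s=r.get_state();d=r.snapshot(n)
    cv2.imwrite(f"pics/{n}{tag}.png",d["frame"][:,:,::-1])
    np.savez(f"{n}{tag}.npz",**d)
    np.savez(f"st{tag}.npz",**s)
    print(s["clock"],np.round(s["tool_pos"],4),np.round(s["eef_rot"],4),np.round(s["contact_force"],2),s["opening"])
    return d,s
if __name__=="__main__":
    for n in sys.argv[2:]: shot(n,sys.argv[1])
E
python3 look.py 1 wrist
```

```text
0.65 [0.3159 0.3404 0.2855] [-5.000e-02  9.987e-01 -8.000e-04 -2.300e-03] [ 1.31 -0.14 -0.23] 0.5742790230248724
```

View pics/wrist1.png

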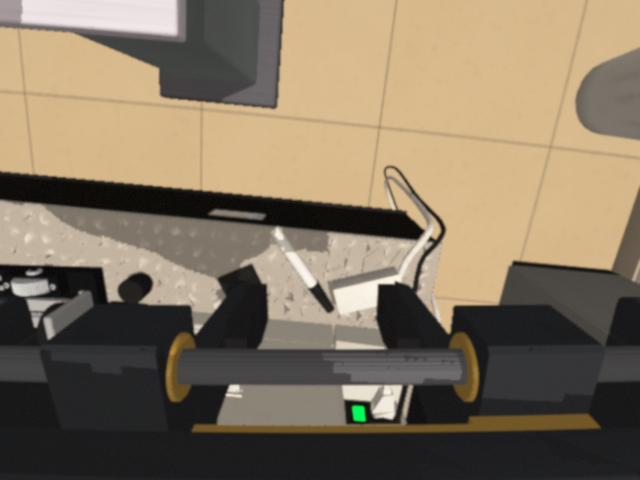

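Request:
play_rows(
  targets=[
    {"jaw": 1, "dx": -0.005, "dy": -0.045, "dz": 0, "yaw": 0},
    {"jaw": 1, "dx": -0.005, "dy": -0.045, "dz": 0, "yaw": 0},
    {"jaw": 1, "dx": -0.005, "dy": -0.045, "dz": 0, "yaw": 0},
    {"jaw": 1, "dx": -0.005, "dy": -0.045, "dz": 0, "yaw": 0},
    {"jaw": 1, "dx": -0.005, "dy": -0.045, "dz": 0, "yaw": 0},
  ],
)

```text
clock: 1.2
tool_pos: [0.3653, 0.1135, 0.2881]
eef_rot: [-0.049, 0.999, -0.002, -0.0]
contact_force: [1.6, -0.3, 0.1]
opening: 0.068
```

Request:
play_rows(
  targets=[
    {"jaw": 1, "dx": -0.01, "dy": -0.045, "dz": 0, "yaw": 0.01},
    {"jaw": 1, "dx": -0.01, "dy": -0.045, "dz": 0, "yaw": 0.01},
    {"jaw": 1, "dx": -0.01, "dy": -0.045, "dz": 0, "yaw": 0},
    {"jaw": 1, "dx": -0.01, "dy": -0.045, "dz": 0, "yaw": 0},
    {"jaw": 1, "dx": 0, "dy": 0, "dz": 0, "yaw": 0},
  ],
)

```text
clock: 1.7
tool_pos: [0.4223, -0.076, 0.2889]
eef_rot: [-0.033, 0.999, -0.003, 0.001]
contact_force: [0.1, 0.9, -1.1]
opening: 0.003
```

```bash
python3 look.py 2 wrist
```

```text
1.7 [ 0.4223 -0.076   0.2889] [-3.260e-02  9.995e-01 -3.200e-03  8.000e-04] [ 0.15  0.94 -1.12] 0.0029703228758976388
```

View pics/wrist2.png

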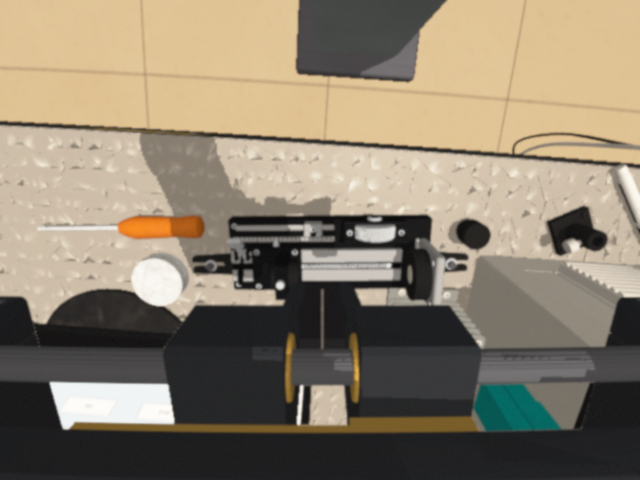

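The slide spans px (228..432, 215..300), with the wheel at (376,233), the rider at (313,229) and the shut fingers over (322,300). Zooming in.

```bash
python3 - <<'E'
from h import *
d=load("wrist2.npz");s=load("st2.npz")
im=d["frame"][205:305,220:445,::-1]
cv2.imwrite("pics/w2z.png",cv2.resize(im,None,fx=3.5,fy=3.5,interpolation=cv2.INTER_CUBIC))
print(world(d,[[376,233],[313,229],[300,218],[350,265],[322,295]],s).round(4))
# base front edge corners at z=.022
print(atz(d,[[230,218],[431,217]],.022,s).round(4))
E
```

```text
[[ 0.4515 -0.0132  0.0539]
 [ 0.4545 -0.0847  0.043 ]
 [ 0.4489 -0.1019  0.016 ]
 [ 0.5005 -0.0368  0.031 ]
 [ 0.4148 -0.0753  0.2981]]
[[ 0.453  -0.1865  0.022 ]
 [ 0.4356  0.0566  0.022 ]]
```

View pics/w2z.png

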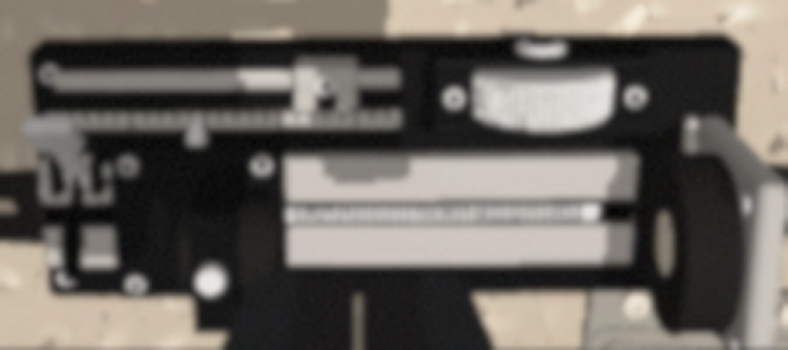

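Request:
play_rows(
  targets=[
    {"jaw": 1, "dx": -0.005, "dy": -0.004, "dz": 0.03, "yaw": 0},
    {"jaw": 1, "dx": -0.005, "dy": -0.004, "dz": 0.03, "yaw": 0},
    {"jaw": 1, "dx": -0.005, "dy": -0.004, "dz": 0.03, "yaw": 0},
    {"jaw": 1, "dx": -0.002, "dy": 0, "dz": 0.02, "yaw": -0.006},
    {"jaw": 1, "dx": 0, "dy": 0, "dz": 0, "yaw": 0},
  ],
)

```text
clock: 2.25
tool_pos: [0.4419, -0.0773, 0.1765]
eef_rot: [-0.04, 0.999, -0.0, 0.003]
contact_force: [0.1, -0.1, -0.0]
opening: 0.004
```

```bash
python3 look.py 3 wrist; python3 - <<'E'
from h import *
d=load("wrist3.npz")
cv2.imwrite("pics/w3z.png",cv2.resize(d["frame"][180:330,190:440,::-1],None,fx=3.2,fy=3.2,interpolation=cv2.INTER_CUBIC))
E
```

```text
2.25 [ 0.4419 -0.0773  0.1765] [-4.040e-02  9.992e-01 -5.000e-04  2.700e-03] [ 0.09 -0.14 -0.02] 0.004323902696943367
```

View pics/wrist3.png

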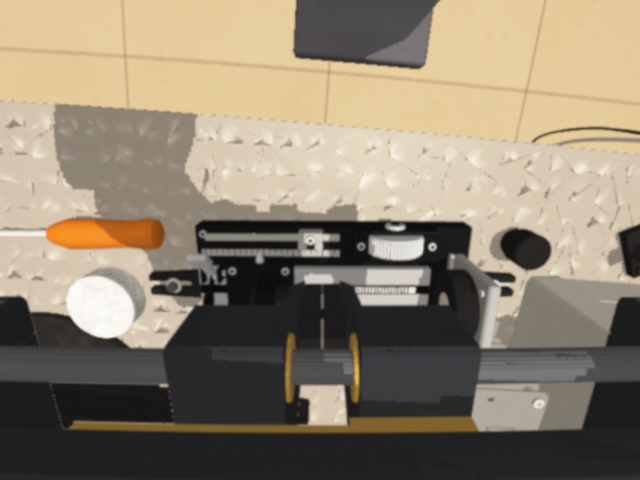

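View pics/w3z.png

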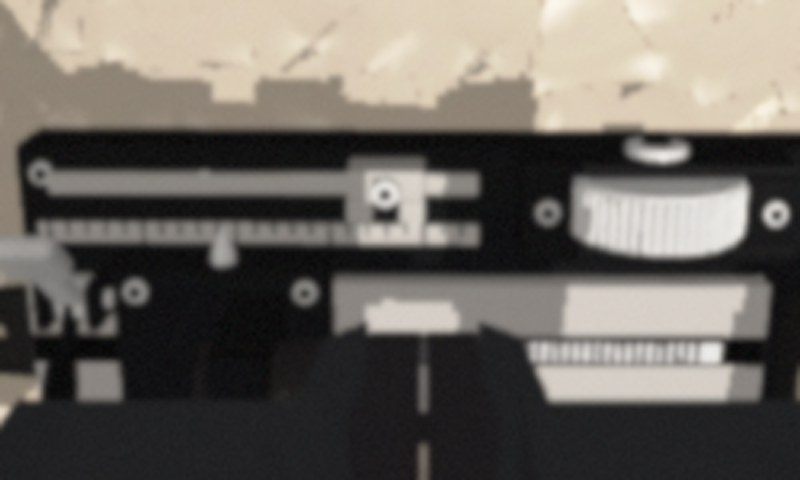

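```bash
cat >> h.py <<'E'
YAW=0.072
ey=np.array([-np.sin(YAW),np.cos(YAW),0]);ex=np.array([np.cos(YAW),np.sin(YAW),0])
def rail(P): return np.c_[P@ex,P@ey,P[:,2]]
def zpx(z): z=np.array(z,float); return z/3.2+[190,180]
E
python3 - <<'E'
from h import *
d=load("wrist3.npz");s=load("st3.npz")
n=zpx([[385,213],[385,222],[221,232]])-0.35
P=atz(d,n,.034,s);print(P.round(4));print(rail(P).round(4))
W=world(d,zpx([[385,165],[660,215],[660,190],[30,250],[55,250],[30,265],[222,250],[640,145]]),s);print(np.c_[W,rail(W)].round(4))
# base corners
Q=atz(d,zpx([[22,150],[800,140]]),.022,s);print(Q)
px,w,c=cloud(d,s)
m=(w[:,2]>.045)&(w[:,2]<.058)&(abs(w[:,0]-.455)<.03)&(w[:,1]>-.06)&(w[:,1]<.04)
k=rail(w[m]);print("wheel pts",len(k),k.min(0),k.max(0))
for z in(.046,.048,.05,.052):
  q=k[abs(k[:,2]-z)<.001];print(z,q[:,1].min(),q[:,1].max(),q[:,0].min(),q[:,0].max())
m=(w[:,2]>.05)&(w[:,2]<.09)&(w[:,1]<-.14)&(w[:,1]>-.21)&(w[:,0]>.42)&(w[:,0]<.5)
k=rail(w[m]);print("lever",len(k));
for z in np.arange(.05,.09,.004):
  q=k[abs(k[:,2]-z)<.002]
  if len(q):print(z.round(3),len(q),q.min(0).round(4),q.max(0).round(4))
E
```

```text
[[ 0.4625 -0.0851  0.034 ]
 [ 0.465  -0.0849  0.034 ]
 [ 0.4715 -0.1292  0.034 ]]
[[ 0.4551 -0.1181  0.034 ]
 [ 0.4577 -0.1181  0.034 ]
 [ 0.461  -0.1628  0.034 ]]
[[ 0.4498 -0.0857  0.0322  0.4425 -0.1179  0.0322]
 [ 0.4512 -0.0153  0.0537  0.449  -0.0477  0.0537]
 [ 0.4474 -0.0139  0.0441  0.4453 -0.046   0.0441]
 [ 0.4629 -0.1651  0.0808  0.4499 -0.198   0.0808]
 [ 0.4634 -0.1601  0.0785  0.4507 -0.193   0.0785]
 [ 0.4688 -0.167   0.0756  0.4556 -0.2003  0.0756]
 [ 0.4758 -0.128   0.0371  0.4654 -0.1619  0.0371]
 [ 0.4392 -0.0177  0.0304  0.4368 -0.0493  0.0304]]
[[ 0.45649926 -0.1869948   0.022     ]
 [ 0.43617195  0.02832967  0.022     ]]
wheel pts 977 [ 0.44417219 -0.06415692  0.04500595] [0.48563986 0.00604888 0.05787771]
0.046 -0.06415691672272494 -0.006034535252120873 0.44432923571331323 0.48555298543296005
0.048 -0.062261897941886316 -0.005767982132151003 0.44433281250992496 0.4850519364795797
0.05 -0.06018816662266631 -0.005779121581092424 0.44448332571292154 0.48506893311343924
0.052 -0.05766631142011103 -0.002236550062283792 0.4441721921017988 0.4825909456435088
lever 648
0.05 95 [ 0.4694 -0.2095  0.05  ] [ 0.485  -0.1919  0.052 ]
0.054 128 [ 0.466  -0.2094  0.052 ] [ 0.4862 -0.1921  0.056 ]
0.058 43 [ 0.4653 -0.203   0.0561] [ 0.4865 -0.1971  0.0598]
0.062 34 [ 0.4638 -0.2031  0.0601] [ 0.4863 -0.1972  0.064 ]
0.066 23 [ 0.4572 -0.2032  0.0645] [ 0.4868 -0.1933  0.068 ]
0.07 46 [ 0.4532 -0.2078  0.0681] [ 0.4864 -0.193   0.0719]
0.074 66 [ 0.4476 -0.2077  0.072 ] [ 0.4595 -0.1926  0.076 ]
0.078 128 [ 0.4465 -0.2085  0.0761] [ 0.4555 -0.1929  0.08  ]
0.082 85 [ 0.4461 -0.2079  0.08  ] [ 0.4517 -0.1932  0.0821]
```

```bash
cat > go.py <<'E'
import sys
from plant import r
from h import *
# rail x, rail y, z -> tool deltas
a=np.array([float(v) for v in sys.argv[1:4]])
s=r.get_state();M=R.from_quat(s["eef_rot"]).as_matrix()
P=a[0]*ex+a[1]*ey+[0,0,a[2]]
t=np.array(s["tool_pos"])
print("now rail",rail(t[None]).round(4)[0],"target world",P.round(4),"tool delta",(M.T@(P-t)).round(4),"tool yaw minus rail",round(float(np.arctan2(-M[0,1],M[1,1]))-YAW,4),"F",np.round(s["contact_force"],2),"tilt z",M[:,2].round(4))
E
python3 go.py .450 -.061 .066
python3 - <<'E'
from h import *
d=load("wrist3.npz");s=load("st3.npz")
px,w,c=cloud(d,s);k=rail(w)
m=(k[:,1]>-.03)&(k[:,1]<.06)&(k[:,2]>.055)&(k[:,2]<.1)&(k[:,0]<.5)
for z in np.arange(.055,.1,.005):
  q=k[m&(abs(k[:,2]-z)<.0025)]
  if len(q):print(z.round(3),len(q),q.min(0).round(4),q.max(0).round(4))
# finger silhouettes
m=(k[:,2]>.1)&(k[:,2]<.3)
q=k[m];print(q.min(0),q.max(0))
d0=load("scene0.npz")
E
```

```text
now rail [ 0.4356 -0.1089  0.1776] target world [ 0.4532 -0.0285  0.066 ] tool delta [-0.0141  0.0479  0.1116] tool yaw minus rail 0.009 F [ 0.15 -0.51  0.08] tilt z [ 6.9e-03 -8.0e-04 -1.0e+00]
0.055 70 [ 0.4635 -0.0071  0.055 ] [0.4981 0.0176 0.0575]
0.06 168 [ 0.4632 -0.007   0.0575] [0.4974 0.0201 0.0625]
0.065 188 [ 0.4636 -0.0069  0.0625] [0.495  0.0195 0.0675]
0.07 217 [ 0.4633 -0.0071  0.0675] [0.4922 0.0203 0.0725]
0.075 248 [ 0.4635 -0.0068  0.0725] [0.4902 0.0201 0.0775]
0.08 307 [ 0.4635 -0.0069  0.0775] [0.4901 0.0209 0.0825]
0.085 434 [ 0.4633 -0.0072  0.0825] [0.4991 0.0205 0.0875]
0.09 538 [ 0.4634 -0.007   0.0875] [0.5    0.021  0.0925]
0.095 630 [0.4639 0.0106 0.0926] [0.5    0.0215 0.0975]
[ 0.3998656  -0.31893618  0.1000009 ] [0.58923802 0.10444882 0.28384854]
```

Request:
play_rows(
  targets=[
    {"jaw": 1, "dx": -0.007, "dy": 0.024, "dz": 0, "yaw": 0.009},
    {"jaw": 1, "dx": -0.007, "dy": 0.024, "dz": 0.01, "yaw": 0},
    {"jaw": 1, "dx": 0, "dy": 0, "dz": 0.04, "yaw": 0},
    {"jaw": 1, "dx": 0, "dy": 0, "dz": 0.04, "yaw": 0},
    {"jaw": 1, "dx": 0, "dy": 0, "dz": 0.01, "yaw": 0},
  ],
)

```text
clock: 2.8
tool_pos: [0.4605, -0.021, 0.0826]
eef_rot: [-0.037, 0.999, 0.001, 0.012]
contact_force: [-0.3, -0.5, 1.1]
opening: 0.007
```

```bash
python3 go.py .450 -.061 .056; python3 look.py 4 wrist scene
```

```text
now rail [ 0.4578 -0.054   0.0826] target world [ 0.4532 -0.0285  0.056 ] tool delta [ 0.0084 -0.007   0.0264] tool yaw minus rail 0.0026 F [-0.33 -0.52  1.06] tilt z [ 0.0244  0.0035 -0.9997]
2.8 [ 0.4605 -0.021   0.0826] [-0.0373  0.9992  0.0013  0.0122] [-0.33 -0.52  1.06] 0.007191597901891429
2.85 [ 0.4605 -0.0208  0.0825] [-0.0373  0.9992  0.0014  0.0121] [ 0.99  0.9  -0.2 ] 0.004364760327404168
```

View pics/wrist4.png

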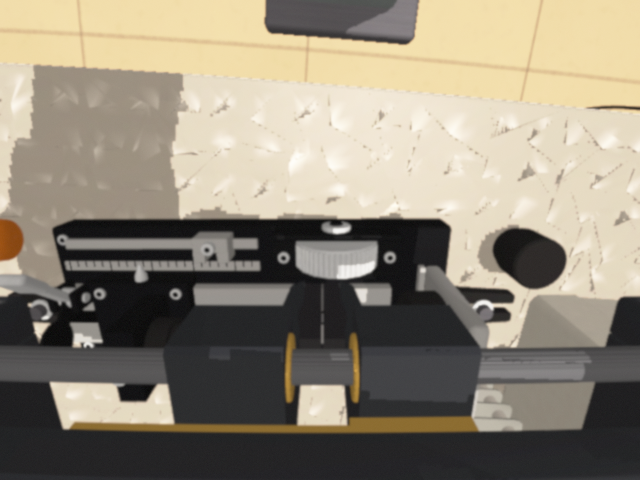

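Request:
play_rows(
  targets=[
    {"jaw": 1, "dx": 0.004, "dy": -0.004, "dz": 0, "yaw": 0},
    {"jaw": 1, "dx": 0.004, "dy": -0.003, "dz": 0.005, "yaw": 0},
    {"jaw": 1, "dx": 0, "dy": 0, "dz": 0.006, "yaw": 0},
    {"jaw": 1, "dx": 0, "dy": 0, "dz": 0.006, "yaw": 0},
    {"jaw": 1, "dx": 0, "dy": 0, "dz": 0.004, "yaw": 0},
  ],
)

```text
clock: 3.4
tool_pos: [0.456, -0.0295, 0.0661]
eef_rot: [-0.036, 0.999, 0.001, 0.017]
contact_force: [-0.5, 0.7, -0.1]
opening: 0.006
```

```bash
python3 go.py .450 -.060 .056
```

```text
now rail [ 0.4527 -0.0622  0.0661] target world [ 0.4532 -0.0275  0.056 ] tool delta [0.003  0.0022 0.01  ] tool yaw minus rail 0.0003 F [-0.47  0.73 -0.14] tilt z [ 0.0337  0.004  -0.9994]
```

Request:
play_rows(
  targets=[
    {"jaw": 1, "dx": 0.001, "dy": 0.001, "dz": 0.004, "yaw": 0},
    {"jaw": 1, "dx": 0.001, "dy": 0.001, "dz": 0.004, "yaw": 0},
    {"jaw": 1, "dx": 0, "dy": 0, "dz": 0.003, "yaw": 0},
    {"jaw": 1, "dx": 0, "dy": 0, "dz": 0.002, "yaw": 0},
    {"jaw": 1, "dx": 0, "dy": 0, "dz": 0.001, "yaw": 0},
  ],
)

```text
clock: 3.9
tool_pos: [0.4545, -0.0274, 0.0528]
eef_rot: [-0.036, 0.999, 0.001, 0.018]
contact_force: [-3.8, 1.0, 27.7]
opening: 0.003
```

```bash
python3 go.py .450 -.060 .054
```

```text
now rail [ 0.4514 -0.06    0.0528] target world [ 0.4532 -0.0275  0.054 ] tool delta [ 0.0014 -0.     -0.0012] tool yaw minus rail -0.0001 F [-3.81  0.98 27.66] tilt z [ 0.0352  0.0032 -0.9994]
```

Request:
play_rows(
  targets=[
    {"jaw": 1, "dx": 0, "dy": 0, "dz": 0, "yaw": 0},
    {"jaw": 1, "dx": 0, "dy": 0, "dz": 0, "yaw": 0},
    {"jaw": 1, "dx": 0, "dy": 0, "dz": 0, "yaw": 0},
    {"jaw": 1, "dx": 0, "dy": 0, "dz": 0, "yaw": 0},
    {"jaw": 1, "dx": 0, "dy": 0, "dz": 0, "yaw": 0},
  ],
)

```text
clock: 4.4
tool_pos: [0.4544, -0.0272, 0.0536]
eef_rot: [-0.036, 0.999, 0.001, 0.018]
contact_force: [-0.7, -0.7, 3.9]
opening: 0.001
```

Request:
play_rows(
  targets=[
    {"jaw": 1, "dx": 0, "dy": 0, "dz": 0.0003, "yaw": 0},
    {"jaw": 1, "dx": 0, "dy": 0.003, "dz": 0.0003, "yaw": 0},
    {"jaw": 1, "dx": 0, "dy": 0.003, "dz": 0.0003, "yaw": 0},
    {"jaw": 1, "dx": 0, "dy": 0.003, "dz": 0.0003, "yaw": 0},
    {"jaw": 1, "dx": 0, "dy": 0.003, "dz": 0.0003, "yaw": 0},
  ],
)

```text
clock: 4.9
tool_pos: [0.4541, -0.0232, 0.0542]
eef_rot: [-0.032, 0.999, -0.006, 0.019]
contact_force: [-0.5, -2.9, 9.6]
opening: 0.011
```

```bash
python3 look.py 5 wrist;python3 go.py .450 -.060 .054; python3 - <<'E'
from h import *
d=load("wrist5.npz")
cv2.imwrite("pics/w5z.png",cv2.resize(d["frame"][200:320,0:330,::-1],None,fx=2.4,fy=2.4,interpolation=cv2.INTER_CUBIC))
E
```

```text
4.9 [ 0.4541 -0.0232  0.0542] [-0.0315  0.9993 -0.006   0.0188] [-0.52 -2.91  9.56] 0.010963420150385468
now rail [ 0.4513 -0.0554  0.0542] target world [ 0.4532 -0.0275  0.054 ] tool delta [ 0.0012 -0.0047  0.0002] tool yaw minus rail -0.0087 F [-0.08 -3.79 11.4 ] tilt z [ 0.0379 -0.0105 -0.9992]
```

View pics/w5z.png

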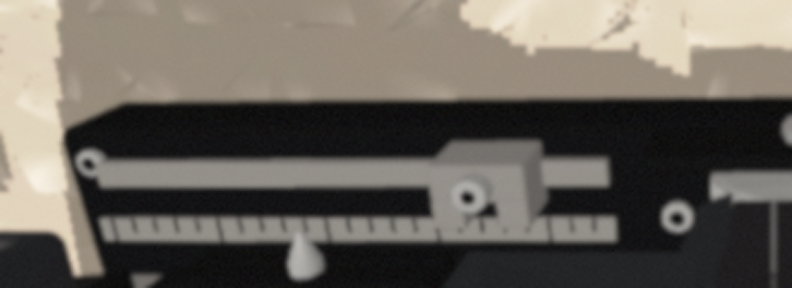

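```bash
cat > gap.py <<'E'
import sys
from h import *
# tag, off x, off y, scale, tip x,y, notch x,y
t=sys.argv[1];ox,oy,sc,a,b,c,e=map(float,sys.argv[2:9])
d=load(f"wrist{t}.npz");s=load(f"st{t}.npz")
px=np.array([[a,b],[c,e]])/sc+[ox,oy]
P=rail(atz(d,px,.034,s));print(P.round(4),"gap mm",(P[1,1]-P[0,1])*1000)
E
python3 gap.py 5 0 200 2.4 300 232 475 225
```

```text
[[ 0.4599 -0.16    0.034 ]
 [ 0.458  -0.1202  0.034 ]] gap mm 39.72843835016633
```

Request:
play_rows(
  targets=[
    {"jaw": 1, "dx": 0, "dy": 0.005, "dz": 0.0002, "yaw": 0},
    {"jaw": 1, "dx": 0, "dy": 0.005, "dz": 0.0002, "yaw": 0},
    {"jaw": 1, "dx": 0, "dy": 0.005, "dz": 0.0002, "yaw": 0},
    {"jaw": 1, "dx": 0, "dy": 0.005, "dz": 0.0002, "yaw": 0},
    {"jaw": 1, "dx": 0, "dy": 0.005, "dz": 0.0002, "yaw": 0},
  ],
)

```text
clock: 5.45
tool_pos: [0.4528, -0.0045, 0.0541]
eef_rot: [-0.027, 0.999, -0.012, 0.019]
contact_force: [-0.3, -1.5, 6.1]
opening: 0.007
```

```bash
python3 look.py 6 wrist;python3 go.py .450 -.047 .054; python3 - <<'E'
from h import *
d=load("wrist6.npz")
cv2.imwrite("pics/w6z.png",cv2.resize(d["frame"][200:320,0:330,::-1],None,fx=2.4,fy=2.4,interpolation=cv2.INTER_CUBIC))
E
```

```text
5.45 [ 0.4528 -0.0045  0.0541] [-0.0275  0.9994 -0.012   0.019 ] [-0.28 -1.5   6.11] 0.007221466934520823
now rail [ 0.4513 -0.0358  0.0541] target world [ 0.4522 -0.0145  0.054 ] tool delta [ 0.0011 -0.0112  0.0003] tool yaw minus rail -0.0162 F [-1.31 -0.83  5.41] tilt z [ 0.0385 -0.0216 -0.999 ]
```

View pics/w6z.png

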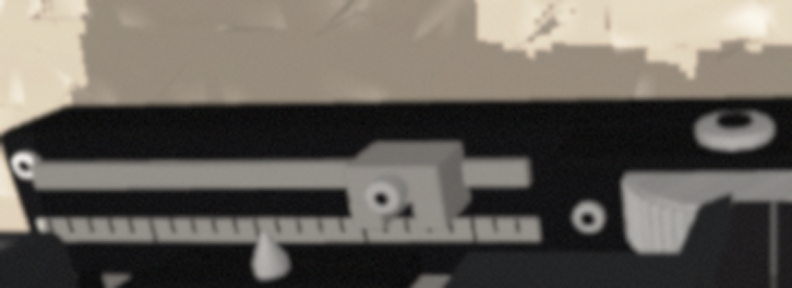

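```bash
python3 gap.py 6 0 200 2.4 264 231 393 225;python3 gap.py 5 0 200 2.4 300 232 475 225
```

```text
[[ 0.4595 -0.1506  0.034 ]
 [ 0.4579 -0.1205  0.034 ]] gap mm 30.078948266110544
[[ 0.4599 -0.16    0.034 ]
 [ 0.458  -0.1202  0.034 ]] gap mm 39.72843835016633
```

Request:
play_rows(
  targets=[
    {"jaw": 1, "dx": 0, "dy": 0, "dz": -0.006, "yaw": 0},
    {"jaw": 1, "dx": 0.001, "dy": -0.013, "dz": -0.003, "yaw": -0.016},
    {"jaw": 1, "dx": 0, "dy": -0.013, "dz": 0, "yaw": 0},
    {"jaw": 1, "dx": 0, "dy": 0, "dz": 0.003, "yaw": 0},
    {"jaw": 1, "dx": 0, "dy": 0, "dz": 0, "yaw": 0},
  ],
)

```text
clock: 6.0
tool_pos: [0.4529, -0.0275, 0.0594]
eef_rot: [-0.038, 0.999, -0.01, 0.018]
contact_force: [0.5, -0.1, -0.5]
opening: 0.007
```

```bash
python3 go.py .450 -.063 .055
```

```text
now rail [ 0.4498 -0.06    0.0594] target world [ 0.4534 -0.0305  0.055 ] tool delta [-0.0001 -0.0029  0.0045] tool yaw minus rail 0.0033 F [ 0.55 -0.07 -0.49] tilt z [ 0.0368 -0.0191 -0.9991]
```

Request:
play_rows(
  targets=[
    {"jaw": 1, "dx": 0, "dy": -0.003, "dz": 0.003, "yaw": 0},
    {"jaw": 1, "dx": 0, "dy": 0, "dz": 0.0015, "yaw": 0},
    {"jaw": 1, "dx": 0, "dy": 0, "dz": 0.0005, "yaw": 0},
    {"jaw": 1, "dx": 0, "dy": 0, "dz": 0.0004, "yaw": 0},
    {"jaw": 1, "dx": 0, "dy": 0, "dz": 0.0003, "yaw": 0},
  ],
)

```text
clock: 6.5
tool_pos: [0.4532, -0.029, 0.0531]
eef_rot: [-0.039, 0.999, -0.01, 0.018]
contact_force: [-0.8, -0.7, 7.3]
opening: 0.003
```

```bash
python3 go.py .450 -.037 .0535
```

```text
now rail [ 0.45   -0.0615  0.0531] target world [ 0.4515 -0.0045  0.0535] tool delta [-0.0002  0.0245 -0.0009] tool yaw minus rail 0.0065 F [-0.83 -0.7   7.32] tilt z [ 0.0364 -0.0194 -0.9992]
```

Request:
play_rows(
  targets=[
    {"jaw": 1, "dx": 0, "dy": 0.005, "dz": 0.0003, "yaw": 0},
    {"jaw": 1, "dx": 0, "dy": 0.005, "dz": 0.0003, "yaw": 0},
    {"jaw": 1, "dx": 0, "dy": 0.005, "dz": 0.0003, "yaw": 0},
    {"jaw": 1, "dx": 0, "dy": 0.005, "dz": 0.0003, "yaw": 0},
    {"jaw": 1, "dx": 0, "dy": 0.005, "dz": 0.0003, "yaw": 0},
  ],
)

```text
clock: 7.0
tool_pos: [0.4521, -0.0142, 0.0546]
eef_rot: [-0.034, 0.999, -0.021, 0.019]
contact_force: [0.2, -2.4, 1.8]
opening: 0.006
```

```bash
python3 go.py .450 -.036 .054
```

```text
now rail [ 0.4499 -0.0467  0.0546] target world [ 0.4514 -0.0035  0.054 ] tool delta [-0.      0.0107  0.0001] tool yaw minus rail -0.005 F [ 0.21 -2.37  1.76] tilt z [ 0.0403 -0.04   -0.9984]
```

Request:
play_rows(
  targets=[
    {"jaw": 1, "dx": 0, "dy": 0.004, "dz": 0.0006, "yaw": 0},
    {"jaw": 1, "dx": 0, "dy": 0.004, "dz": 0.0006, "yaw": 0},
    {"jaw": 1, "dx": 0, "dy": 0.004, "dz": 0.0006, "yaw": 0},
    {"jaw": 1, "dx": 0, "dy": 0.003, "dz": 0.0005, "yaw": 0},
    {"jaw": 1, "dx": 0, "dy": 0, "dz": 0, "yaw": 0},
  ],
)

```text
clock: 7.5
tool_pos: [0.4513, -0.0029, 0.054]
eef_rot: [-0.033, 0.999, -0.026, 0.021]
contact_force: [-0.4, 1.0, -0.0]
opening: 0.005
```

```bash
python3 look.py 7 wrist;python3 go.py .450 -.062 .054; python3 - <<'E'
from h import *
d=load("wrist7.npz")
cv2.imwrite("pics/w7z.png",cv2.resize(d["frame"][200:320,0:330,::-1],None,fx=2.4,fy=2.4,interpolation=cv2.INTER_CUBIC))
E
```

```text
7.5 [ 0.4513 -0.0029  0.054 ] [-0.0326  0.9989 -0.0258  0.0209] [-0.36  0.97 -0.03] 0.0051228419200447664
now rail [ 0.45   -0.0353  0.054 ] target world [ 0.4533 -0.0295  0.054 ] tool delta [-0.0002 -0.0267  0.0014] tool yaw minus rail -0.0079 F [-0.06 -0.85  0.77] tilt z [ 0.0433 -0.0499 -0.9978]
```

View pics/w7z.png

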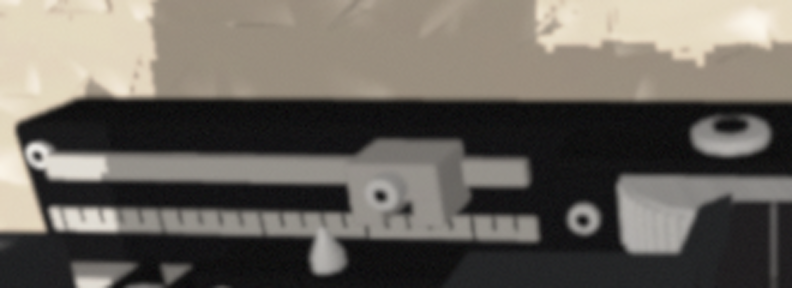

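```bash
python3 gap.py 7 0 200 2.4 322 227 394 225
```

```text
[[ 0.4596 -0.1375  0.034 ]
 [ 0.4587 -0.1204  0.034 ]] gap mm 17.141670379881194
```

Request:
play_rows(
  targets=[
    {"jaw": 1, "dx": 0, "dy": 0, "dz": -0.006, "yaw": 0},
    {"jaw": 1, "dx": 0, "dy": -0.014, "dz": -0.003, "yaw": -0.008},
    {"jaw": 1, "dx": 0, "dy": -0.014, "dz": 0, "yaw": 0},
    {"jaw": 1, "dx": 0, "dy": 0, "dz": 0.003, "yaw": 0},
    {"jaw": 1, "dx": 0, "dy": 0, "dz": 0, "yaw": 0},
  ],
)

```text
clock: 8.05
tool_pos: [0.4531, -0.0285, 0.061]
eef_rot: [-0.038, 0.999, -0.024, 0.02]
contact_force: [-0.7, 0.1, -1.1]
opening: 0.005
```

```bash
python3 look.py 8 wrist; python3 go.py .450 -.062 .054;python3 - <<'E'
from h import *
d=load("wrist8.npz")
cv2.imwrite("pics/w8z.png",cv2.resize(d["frame"][210:310,50:250,::-1],None,fx=4,fy=4,interpolation=cv2.INTER_CUBIC))
E
```

```text
8.05 [ 0.4531 -0.0285  0.061 ] [-0.0383  0.9988 -0.0238  0.0204] [-0.73  0.12 -1.14] 0.0051576036647344135
now rail [ 0.4498 -0.0613  0.061 ] target world [ 0.4533 -0.0295  0.054 ] tool delta [ 0.0001 -0.0003  0.0071] tool yaw minus rail 0.0038 F [-0.1  -0.35 -0.17] tilt z [ 0.0425 -0.0469 -0.998 ]
```

View pics/w8z.png

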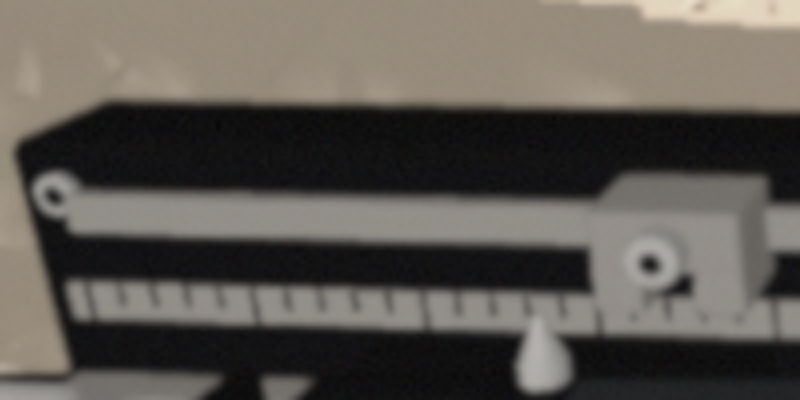

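Request:
play_rows(
  targets=[
    {"jaw": 1, "dx": 0, "dy": 0, "dz": 0.004, "yaw": 0},
    {"jaw": 1, "dx": 0, "dy": -0.001, "dz": 0.002, "yaw": 0},
    {"jaw": 1, "dx": 0, "dy": 0, "dz": 0.001, "yaw": 0},
    {"jaw": 1, "dx": 0, "dy": 0, "dz": 0.0006, "yaw": 0},
    {"jaw": 1, "dx": 0, "dy": 0, "dz": 0.0005, "yaw": 0},
  ],
)

```text
clock: 8.6
tool_pos: [0.4534, -0.0285, 0.0534]
eef_rot: [-0.04, 0.999, -0.025, 0.021]
contact_force: [-1.5, -1.2, 9.9]
opening: 0.004
```

```bash
python3 go.py .450 -.036 .054
```

```text
now rail [ 0.4502 -0.0611  0.0534] target world [ 0.4514 -0.0035  0.054 ] tool delta [-0.0001  0.025  -0.0019] tool yaw minus rail 0.0076 F [-1.46 -1.18  9.94] tilt z [ 0.0433 -0.0488 -0.9979]
```

Request:
play_rows(
  targets=[
    {"jaw": 1, "dx": 0, "dy": 0.005, "dz": 0.0003, "yaw": 0},
    {"jaw": 1, "dx": 0, "dy": 0.005, "dz": 0.0004, "yaw": 0},
    {"jaw": 1, "dx": 0, "dy": 0.005, "dz": 0.0004, "yaw": 0},
    {"jaw": 1, "dx": 0, "dy": 0.005, "dz": 0.0004, "yaw": 0},
    {"jaw": 1, "dx": 0, "dy": 0.005, "dz": 0.0004, "yaw": 0},
  ],
)

```text
clock: 9.1
tool_pos: [0.4525, -0.0148, 0.0547]
eef_rot: [-0.035, 0.998, -0.037, 0.024]
contact_force: [-0.9, -2.0, 3.6]
opening: 0.004
```

```bash
python3 go.py .450 -.036 .054
```

```text
now rail [ 0.4502 -0.0473  0.0547] target world [ 0.4514 -0.0035  0.054 ] tool delta [ 0.0002  0.0113 -0.0002] tool yaw minus rail -0.0037 F [-0.92 -1.96  3.6 ] tilt z [ 0.0499 -0.0731 -0.9961]
```

Request:
play_rows(
  targets=[
    {"jaw": 1, "dx": 0, "dy": 0.004, "dz": 0.0006, "yaw": 0},
    {"jaw": 1, "dx": 0, "dy": 0.004, "dz": 0.0006, "yaw": 0},
    {"jaw": 1, "dx": 0, "dy": 0.004, "dz": 0.0005, "yaw": 0},
    {"jaw": 1, "dx": 0, "dy": 0.002, "dz": 0.0004, "yaw": 0},
    {"jaw": 1, "dx": 0, "dy": 0, "dz": 0, "yaw": 0},
  ],
)

```text
clock: 9.6
tool_pos: [0.4516, -0.0028, 0.0538]
eef_rot: [-0.035, 0.998, -0.041, 0.025]
contact_force: [-0.5, -1.5, 1.8]
opening: 0.004
```

```bash
python3 look.py 9 wrist;python3 go.py .450 -.062 .054; python3 - <<'E'
from h import *
d=load("wrist9.npz")
cv2.imwrite("pics/w9z.png",cv2.resize(d["frame"][200:320,0:330,::-1],None,fx=2.4,fy=2.4,interpolation=cv2.INTER_CUBIC))
E
```

```text
9.6 [ 0.4516 -0.0028  0.0538] [-0.0346  0.9982 -0.0414  0.0253] [-0.54 -1.46  1.8 ] 0.0038129129612406417
now rail [ 0.4503 -0.0353  0.0537] target world [ 0.4533 -0.0295  0.054 ] tool delta [ 0.0002 -0.0267  0.0019] tool yaw minus rail -0.0046 F [-0.44 -0.85  2.2 ] tilt z [ 0.0533 -0.0806 -0.9953]
```

View pics/w9z.png

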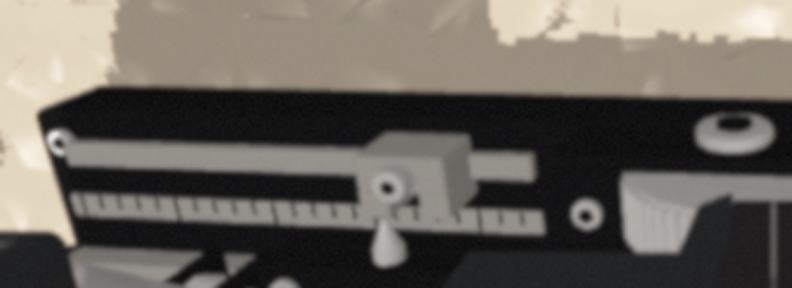

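Request:
play_rows(
  targets=[
    {"jaw": 1, "dx": 0, "dy": 0, "dz": -0.03, "yaw": 0},
    {"jaw": 1, "dx": 0, "dy": 0, "dz": -0.03, "yaw": 0},
    {"jaw": 1, "dx": 0.005, "dy": -0.03, "dz": -0.01, "yaw": 0},
    {"jaw": 1, "dx": 0.005, "dy": -0.03, "dz": 0, "yaw": 0},
    {"jaw": 1, "dx": 0, "dy": -0.02, "dz": 0, "yaw": 0},
  ],
)

```text
clock: 10.15
tool_pos: [0.4471, -0.0746, 0.1146]
eef_rot: [-0.041, 0.998, -0.04, 0.028]
contact_force: [0.1, 0.0, 0.7]
opening: 0.0
```

```bash
python3 look.py 10 wrist;python3 go.py .450 -.062 .054; python3 - <<'E'
from h import *
d=load("wrist10.npz")
cv2.imwrite("pics/w10z.png",cv2.resize(d["frame"][200:300,220:420,::-1],None,fx=4,fy=4,interpolation=cv2.INTER_CUBIC))
E
```

```text
10.15 [ 0.4471 -0.0746  0.1146] [-0.0406  0.998  -0.0395  0.0275] [0.15 0.03 0.67] 0.00045151972057589225
now rail [ 0.4403 -0.1106  0.1147] target world [ 0.4533 -0.0295  0.054 ] tool delta [-0.0068  0.0536  0.0568] tool yaw minus rail 0.0019 F [ 0.38 -4.17  0.89] tilt z [ 0.0575 -0.0806 -0.9951]
```

View pics/w10z.png

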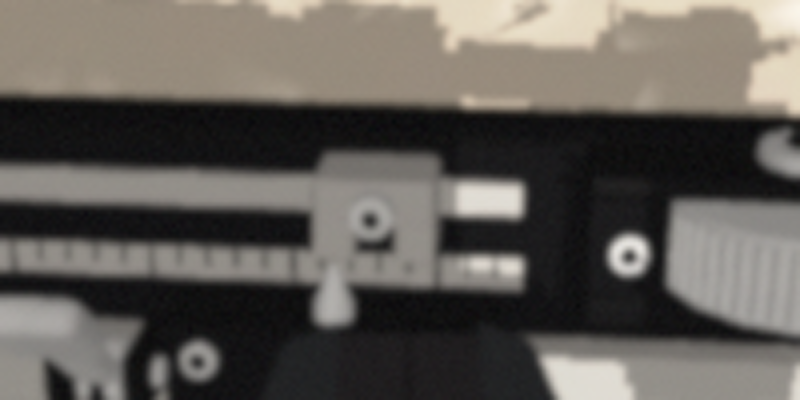

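```bash
python3 gap.py 10 220 200 4 333 264 374 275; python3 - <<'E'
from h import *
d=load("wrist10.npz");s=load("st10.npz")
px=np.array([[374,275],[374,245],[314,240],[438,240]])/4+[220,200]
print(world(d,px,s)[:,2], rail(atz(d,px,.041,s)).round(4),rail(atz(d,px,.034,s)).round(4))
print(campose(d,s)[:3,3])
px,w,c=cloud(d,s);k=rail(w);m=(abs(k[:,0]-.449)<.008)&(abs(k[:,1]+.118)<.02)&(k[:,2]>.038)&(k[:,2]<.05)
print(k[m].min(0),k[m].max(0),np.percentile(k[m],[2,50,98],axis=0))
E
```

```text
[[ 0.4595 -0.125   0.034 ]
 [ 0.4613 -0.1178  0.034 ]] gap mm 7.189011447237076
[0.02388434 0.02169197 0.03491437 0.02171632] [[ 0.4581 -0.117   0.041 ]
 [ 0.4526 -0.117   0.041 ]
 [ 0.4521 -0.1272  0.041 ]
 [ 0.4513 -0.1063  0.041 ]] [[ 0.4613 -0.1178  0.034 ]
 [ 0.4556 -0.1178  0.034 ]
 [ 0.4551 -0.1282  0.034 ]
 [ 0.4542 -0.1067  0.034 ]]
[ 0.36605908 -0.06836676  0.25563098]
[ 0.4434993  -0.12715558  0.03805064] [ 0.4513501  -0.11222675  0.04375979] [[ 0.44387322 -0.12553884  0.03811915]
 [ 0.44690833 -0.11793274  0.04168996]
 [ 0.45084043 -0.11345889  0.04301554]]
```

Request:
play_rows(
  targets=[
    {"jaw": 1, "dx": -0.003, "dy": 0.025, "dz": 0, "yaw": 0},
    {"jaw": 1, "dx": -0.003, "dy": 0.025, "dz": 0, "yaw": 0},
    {"jaw": 1, "dx": 0, "dy": 0.003, "dz": 0.015, "yaw": 0},
    {"jaw": 1, "dx": 0, "dy": 0, "dz": 0.02, "yaw": 0},
    {"jaw": 1, "dx": 0, "dy": 0, "dz": 0.008, "yaw": 0},
  ],
)

```text
clock: 10.7
tool_pos: [0.4534, -0.0243, 0.0663]
eef_rot: [-0.035, 0.998, -0.037, 0.029]
contact_force: [-0.6, -0.1, -0.0]
opening: 0.008
```

```bash
python3 go.py .450 -.060 .054
```

```text
now rail [ 0.4505 -0.0569  0.0663] target world [ 0.4532 -0.0275  0.054 ] tool delta [ 0.0012 -0.0022  0.0124] tool yaw minus rail -0.0033 F [-0.57 -0.14 -0.03] tilt z [ 0.0601 -0.0724 -0.9956]
```

Request:
play_rows(
  targets=[
    {"jaw": 1, "dx": 0.001, "dy": -0.002, "dz": 0.006, "yaw": 0},
    {"jaw": 1, "dx": 0, "dy": 0, "dz": 0.004, "yaw": 0},
    {"jaw": 1, "dx": 0, "dy": 0, "dz": 0.002, "yaw": 0},
    {"jaw": 1, "dx": 0, "dy": 0, "dz": 0.0008, "yaw": 0},
    {"jaw": 1, "dx": 0, "dy": 0, "dz": 0.0005, "yaw": 0},
  ],
)

```text
clock: 11.2
tool_pos: [0.4526, -0.0262, 0.0542]
eef_rot: [-0.037, 0.998, -0.041, 0.029]
contact_force: [-1.7, 0.1, 8.4]
opening: 0.008
```

```bash
python3 go.py .450 -.0456 .054
```

```text
now rail [ 0.4496 -0.0587  0.0542] target world [ 0.4521 -0.0131  0.054 ] tool delta [-0.0005  0.0131 -0.0008] tool yaw minus rail 0.0003 F [-1.74  0.14  8.41] tilt z [ 0.0618 -0.0788 -0.995 ]
```

Request:
play_rows(
  targets=[
    {"jaw": 1, "dx": 0, "dy": 0.005, "dz": 0.0003, "yaw": 0},
    {"jaw": 1, "dx": 0, "dy": 0.005, "dz": 0.0004, "yaw": 0},
    {"jaw": 1, "dx": 0, "dy": 0.005, "dz": 0.0004, "yaw": 0},
    {"jaw": 1, "dx": 0, "dy": 0.003, "dz": 0.0004, "yaw": 0},
    {"jaw": 1, "dx": 0, "dy": 0, "dz": 0, "yaw": 0},
  ],
)

```text
clock: 11.7
tool_pos: [0.4515, -0.0116, 0.0545]
eef_rot: [-0.035, 0.998, -0.046, 0.032]
contact_force: [-0.5, -1.4, 1.3]
opening: 0.009
```

```bash
python3 go.py .450 -.0445 .054; python3 look.py 11 wrist; python3 - <<'E'
from h import *
d=load("wrist11.npz")
cv2.imwrite("pics/w11z.png",cv2.resize(d["frame"][210:310,50:250,::-1],None,fx=4,fy=4,interpolation=cv2.INTER_CUBIC))
E
```

```text
now rail [ 0.4495 -0.044   0.0545] target world [ 0.452 -0.012  0.054] tool delta [-0.0005 -0.0004  0.0006] tool yaw minus rail -0.0054 F [-0.49 -1.43  1.34] tilt z [ 0.0668 -0.0898 -0.9937]
11.7 [ 0.4515 -0.0116  0.0545] [-0.0347  0.9978 -0.0461  0.0319] [-0.49 -1.43  1.34] 0.008617249338522419
```

View pics/w11z.png

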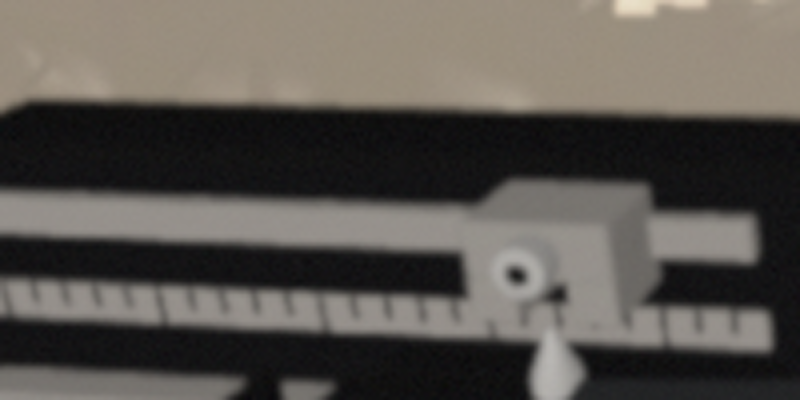

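```bash
python3 gap.py 11 50 210 4 550 329 545 310
```

```text
[[ 0.4597 -0.1187  0.034 ]
 [ 0.4568 -0.119   0.034 ]] gap mm -0.28817657119589724
```

Request:
play_rows(
  targets=[
    {"jaw": 1, "dx": 0, "dy": 0, "dz": -0.03, "yaw": 0},
    {"jaw": 1, "dx": 0, "dy": 0, "dz": -0.03, "yaw": 0},
    {"jaw": 1, "dx": 0.005, "dy": -0.03, "dz": -0.01, "yaw": 0},
    {"jaw": 1, "dx": 0.005, "dy": -0.03, "dz": 0, "yaw": 0},
    {"jaw": 1, "dx": 0, "dy": -0.012, "dz": 0, "yaw": 0},
  ],
)

```text
clock: 12.25
tool_pos: [0.4452, -0.0765, 0.1037]
eef_rot: [-0.041, 0.998, -0.046, 0.031]
contact_force: [-0.1, 0.3, 0.3]
opening: 0.004
```

```bash
python3 look.py 12 wrist;python3 go.py .450 -.1562 .085; python3 - <<'E'
from h import *
d=load("wrist12.npz")
cv2.imwrite("pics/w12z.png",cv2.resize(d["frame"][200:300,220:420,::-1],None,fx=4,fy=4,interpolation=cv2.INTER_CUBIC))
E
```

```text
12.25 [ 0.4452 -0.0765  0.1037] [-0.0407  0.9976 -0.046   0.0315] [-0.11  0.34  0.33] 0.004040522351013359
now rail [ 0.4388 -0.1099  0.1038] target world [ 0.4601 -0.1234  0.085 ] tool delta [-0.0096 -0.0444  0.0238] tool yaw minus rail 0.0043 F [ 0.71 -2.46 -0.39] tilt z [ 0.0667 -0.0905 -0.9937]
```

View pics/w12z.png

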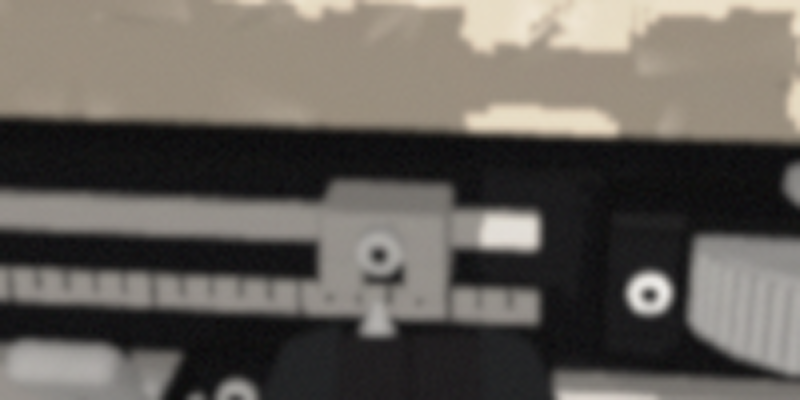

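View pics/wrist12.png

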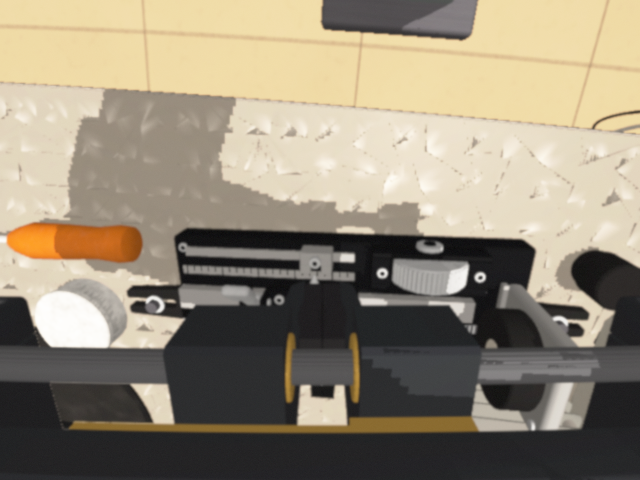

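```bash
python3 gap.py 12 220 200 4 377 302 384 312; python3 - <<'E'
from h import *
d=load("wrist12.npz");s=load("st12.npz")
px=np.array([[384,290],[319,270],[452,270]])/4+[220,200]
print(rail(atz(d,px,.042,s)).round(4))
px,w,c=cloud(d,s);k=rail(w)
m=(k[:,2]>.05)&(k[:,2]<.09)&(k[:,1]<-.14)&(k[:,1]>-.18)&(k[:,0]>.42)&(k[:,0]<.5)
k=k[m];print("lever",len(k));
for z in np.arange(.05,.09,.004):
  q=k[abs(k[:,2]-z)<.002]
  if len(q):print(z.round(3),len(q),q.min(0).round(4),q.max(0).round(4))
E
```

```text
[[ 0.4599 -0.1188  0.034 ]
 [ 0.4617 -0.1176  0.034 ]] gap mm 1.179511913825454
[[ 0.4538 -0.1167  0.042 ]
 [ 0.4508 -0.1272  0.042 ]
 [ 0.4497 -0.1059  0.042 ]]
lever 567
0.05 38 [ 0.4686 -0.1659  0.0501] [ 0.4747 -0.1488  0.052 ]
0.054 57 [ 0.4676 -0.1651  0.052 ] [ 0.4736 -0.1491  0.0558]
0.058 19 [ 0.4669 -0.1594  0.0564] [ 0.4703 -0.1539  0.0599]
0.062 12 [ 0.4647 -0.1596  0.0601] [ 0.4673 -0.1541  0.0634]
0.066 1 [ 0.4564 -0.1506  0.0669] [ 0.4564 -0.1506  0.0669]
0.07 41 [ 0.4519 -0.1631  0.0684] [ 0.4608 -0.1498  0.072 ]
0.074 56 [ 0.4491 -0.1642  0.0722] [ 0.4588 -0.1496  0.0758]
0.078 199 [ 0.4464 -0.1649  0.076 ] [ 0.4552 -0.1493  0.08  ]
0.082 144 [ 0.4466 -0.1644  0.08  ] [ 0.452  -0.1497  0.0823]
```

```bash
python3 go.py .450 -.052 .060
```

```text
now rail [ 0.4388 -0.1099  0.1038] target world [ 0.4526 -0.0195  0.06  ] tool delta [-0.0092  0.0617  0.0387] tool yaw minus rail 0.0043 F [ 0.71 -2.46 -0.39] tilt z [ 0.0667 -0.0905 -0.9937]
```

Request:
play_rows(
  targets=[
    {"jaw": 1, "dx": -0.004, "dy": 0.028, "dz": -0.002, "yaw": 0},
    {"jaw": 1, "dx": -0.004, "dy": 0.028, "dz": 0, "yaw": 0},
    {"jaw": 1, "dx": 0, "dy": 0.005, "dz": 0.012, "yaw": 0},
    {"jaw": 1, "dx": 0, "dy": 0, "dz": 0.016, "yaw": 0},
    {"jaw": 1, "dx": 0, "dy": 0, "dz": 0.005, "yaw": 0},
  ],
)

```text
clock: 12.8
tool_pos: [0.4522, -0.0123, 0.0655]
eef_rot: [-0.038, 0.998, -0.042, 0.032]
contact_force: [0.7, -0.6, 0.5]
opening: 0.005
```

```bash
python3 go.py .450 -.052 .054
```

```text
now rail [ 0.4502 -0.0448  0.0655] target world [ 0.4526 -0.0195  0.054 ] tool delta [ 0.0009 -0.0061  0.012 ] tool yaw minus rail 0.0023 F [ 0.7  -0.6   0.48] tilt z [ 0.0671 -0.0813 -0.9944]
```

Request:
play_rows(
  targets=[
    {"jaw": 1, "dx": 0.001, "dy": -0.006, "dz": 0.006, "yaw": 0},
    {"jaw": 1, "dx": 0, "dy": 0, "dz": 0.004, "yaw": 0},
    {"jaw": 1, "dx": 0, "dy": 0, "dz": 0.0015, "yaw": 0},
    {"jaw": 1, "dx": 0, "dy": 0, "dz": 0.0006, "yaw": 0},
    {"jaw": 1, "dx": 0, "dy": 0, "dz": 0.0005, "yaw": 0},
  ],
)

```text
clock: 13.3
tool_pos: [0.4517, -0.0134, 0.0545]
eef_rot: [-0.042, 0.998, -0.041, 0.033]
contact_force: [-1.3, -2.1, 6.5]
opening: 0.003
```

```bash
python3 go.py .450 -.052 .054
```

```text
now rail [ 0.4496 -0.0458  0.0545] target world [ 0.4526 -0.0195  0.054 ] tool delta [-0.0003 -0.0061  0.001 ] tool yaw minus rail 0.0104 F [-1.26 -2.13  6.53] tilt z [ 0.0689 -0.0784 -0.9945]
```

Request:
play_rows(
  targets=[
    {"jaw": 1, "dx": 0, "dy": 0.003, "dz": 0.0003, "yaw": 0},
    {"jaw": 1, "dx": 0, "dy": 0.003, "dz": 0.0003, "yaw": 0},
    {"jaw": 1, "dx": 0, "dy": 0, "dz": 0, "yaw": 0},
    {"jaw": 1, "dx": 0, "dy": 0, "dz": 0, "yaw": 0},
    {"jaw": 1, "dx": 0, "dy": 0, "dz": 0, "yaw": 0},
  ],
)

```text
clock: 13.8
tool_pos: [0.4512, -0.0058, 0.0539]
eef_rot: [-0.043, 0.998, -0.042, 0.033]
contact_force: [-0.2, -1.9, 5.2]
opening: 0.002
```

```bash
python3 go.py .450 -.043 .054; python3 look.py 13 wrist; python3 - <<'E'
from h import *
d=load("wrist13.npz")
cv2.imwrite("pics/w13z.png",cv2.resize(d["frame"][210:310,50:250,::-1],None,fx=4,fy=4,interpolation=cv2.INTER_CUBIC))
E
```

```text
now rail [ 0.4496 -0.0383  0.0539] target world [ 0.4519 -0.0105  0.054 ] tool delta [-0.0003 -0.0047  0.0003] tool yaw minus rail 0.0107 F [-0.16 -1.91  5.16] tilt z [ 0.0703 -0.0809 -0.9942]
13.8 [ 0.4512 -0.0058  0.0539] [-0.0426  0.9976 -0.042   0.0334] [-0.16 -1.91  5.16] 0.002069256900022728
```

View pics/w13z.png

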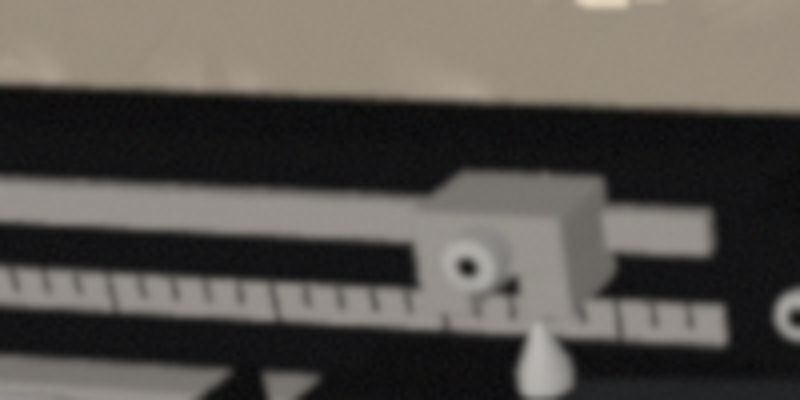

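```bash
python3 gap.py 13 50 210 4 539 322 505 305;python3 gap.py 11 50 210 4 550 329 545 310; python3 - <<'E'
from h import *
for t,p in(("11",[[467,222],[610,228],[613,320],[475,310]]),("13",[[417,213],[560,220],[575,315],[425,305]])):
  d=load(f"wrist{t}.npz");s=load(f"st{t}.npz");px=np.array(p)/4+[50,210]
  print(t,rail(atz(d,px,.042,s)).round(4))
E
```

```text
[[ 0.4595 -0.1134  0.034 ]
 [ 0.4572 -0.1179  0.034 ]] gap mm -4.5042383402332655
[[ 0.4597 -0.1187  0.034 ]
 [ 0.4568 -0.119   0.034 ]] gap mm -0.28817657119589724
11 [[ 0.4403 -0.1231  0.042 ]
 [ 0.4404 -0.1041  0.042 ]
 [ 0.4534 -0.1054  0.042 ]
 [ 0.4529 -0.1241  0.042 ]]
13 [[ 0.4403 -0.1232  0.042 ]
 [ 0.4403 -0.1043  0.042 ]
 [ 0.4536 -0.104   0.042 ]
 [ 0.4534 -0.1243  0.042 ]]
```

Request:
play_rows(
  targets=[
    {"jaw": 1, "dx": 0, "dy": -0.004, "dz": 0.0003, "yaw": 0},
    {"jaw": 1, "dx": 0, "dy": -0.004, "dz": 0.0003, "yaw": 0},
    {"jaw": 1, "dx": 0, "dy": 0, "dz": 0.0001, "yaw": 0},
    {"jaw": 1, "dx": 0, "dy": 0, "dz": 0, "yaw": 0},
    {"jaw": 1, "dx": 0, "dy": 0, "dz": 0, "yaw": 0},
  ],
)

```text
clock: 14.35
tool_pos: [0.4514, -0.0086, 0.0542]
eef_rot: [-0.045, 0.998, -0.037, 0.033]
contact_force: [-0.8, -1.7, 4.4]
opening: 0.005
```

```bash
python3 go.py .450 -.043 .054; python3 look.py 14 wrist; python3 - <<'E'
from h import *
d=load("wrist14.npz")
cv2.imwrite("pics/w14z.png",cv2.resize(d["frame"][210:310,50:250,::-1],None,fx=4,fy=4,interpolation=cv2.INTER_CUBIC))
E
```

```text
now rail [ 0.4496 -0.041   0.0542] target world [ 0.4519 -0.0105  0.054 ] tool delta [-0.0003 -0.002   0.0004] tool yaw minus rail 0.0165 F [-0.83 -1.73  4.42] tilt z [ 0.0696 -0.0705 -0.9951]
14.35 [ 0.4514 -0.0086  0.0542] [-0.0454  0.9977 -0.0368  0.0332] [-0.83 -1.73  4.42] 0.0046845066918934156
```

View pics/w14z.png

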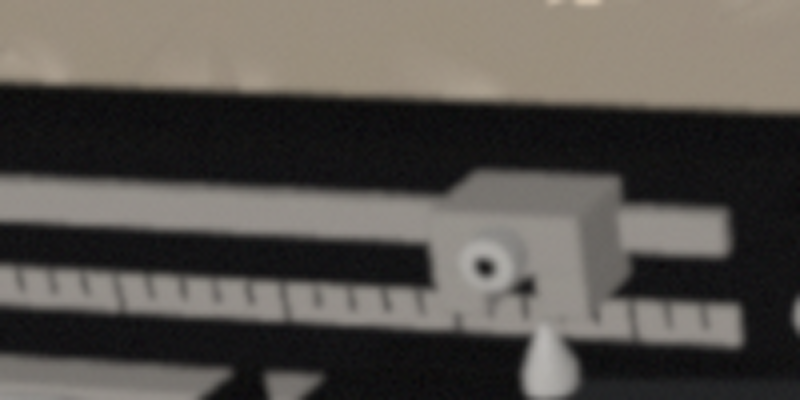

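Request:
play_rows(
  targets=[
    {"jaw": 1, "dx": 0, "dy": -0.004, "dz": 0.0003, "yaw": 0},
    {"jaw": 1, "dx": 0, "dy": -0.004, "dz": 0.0003, "yaw": 0},
    {"jaw": 1, "dx": 0, "dy": -0.003, "dz": 0.0002, "yaw": 0},
    {"jaw": 1, "dx": 0, "dy": 0, "dz": -0.003, "yaw": 0},
    {"jaw": 1, "dx": 0, "dy": 0, "dz": -0.004, "yaw": 0},
  ],
)

```text
clock: 14.9
tool_pos: [0.451, -0.0113, 0.0609]
eef_rot: [-0.049, 0.998, -0.028, 0.032]
contact_force: [-0.2, -0.4, -0.2]
opening: -0.0
```

```bash
python3 go.py .450 -.043 .054; python3 look.py 15 wrist; python3 - <<'E'
from h import *
d=load("wrist15.npz")
cv2.imwrite("pics/w15z.png",cv2.resize(d["frame"][210:310,50:250,::-1],None,fx=4,fy=4,interpolation=cv2.INTER_CUBIC))
E
```

```text
now rail [ 0.4491 -0.0437  0.0609] target world [ 0.4519 -0.0105  0.054 ] tool delta [-0.0005  0.0011  0.0069] tool yaw minus rail 0.0249 F [-0.17 -0.39 -0.2 ] tilt z [ 0.0668 -0.0535 -0.9963]
14.9 [ 0.451  -0.0113  0.0609] [-0.0493  0.9979 -0.0284  0.0321] [-0.17 -0.39 -0.2 ] -0.0003444246790459526
```

View pics/w15z.png

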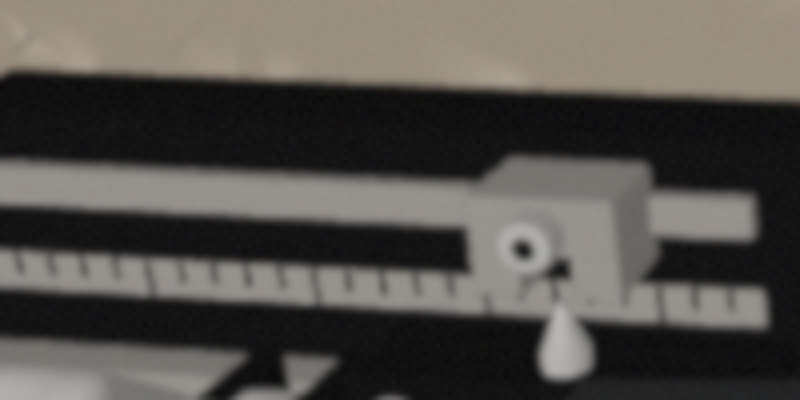

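Request:
play_rows(
  targets=[
    {"jaw": 1, "dx": 0, "dy": 0, "dz": -0.03, "yaw": 0.02},
    {"jaw": 1, "dx": 0, "dy": 0, "dz": -0.025, "yaw": 0},
    {"jaw": 1, "dx": 0.005, "dy": -0.03, "dz": -0.01, "yaw": 0},
    {"jaw": 1, "dx": 0.005, "dy": -0.03, "dz": 0, "yaw": 0},
    {"jaw": 1, "dx": 0, "dy": -0.012, "dz": 0, "yaw": 0},
  ],
)

```text
clock: 15.45
tool_pos: [0.4496, -0.0791, 0.1082]
eef_rot: [-0.049, 0.998, -0.029, 0.038]
contact_force: [0.5, 0.3, -0.2]
opening: 0.002
```

```bash
python3 look.py 16 wrist;python3 go.py .450 -.1562 .085; python3 - <<'E'
from h import *
d=load("wrist16.npz")
cv2.imwrite("pics/w16z.png",cv2.resize(d["frame"][215:315,220:420,::-1],None,fx=4,fy=4,interpolation=cv2.INTER_CUBIC))
E
```

```text
15.45 [ 0.4496 -0.0791  0.1082] [-0.0489  0.9977 -0.0286  0.0384] [ 0.51  0.33 -0.16] 0.0017484688484424742
now rail [ 0.443  -0.1129  0.1083] target world [ 0.4601 -0.1234  0.085 ] tool delta [-0.0042 -0.0419  0.0263] tool yaw minus rail 0.0213 F [-0.3  -1.78  0.15] tilt z [ 0.0795 -0.0549 -0.9953]
```

View pics/w16z.png

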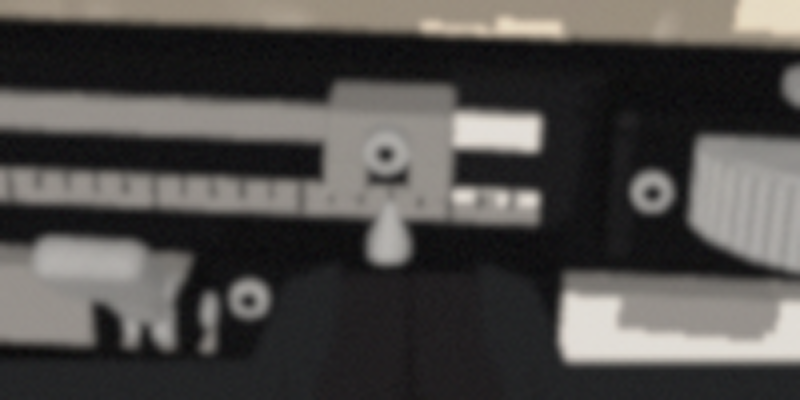

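```bash
python3 go.py .445 -.156 .090;  python3 gap.py 16 220 215 4 390 198 388 210; python3 - <<'E'
from h import *
d=load("wrist16.npz");s=load("st16.npz")
px=np.array([[388,185],[323,170],[455,170]])/4+[220,215]
print(rail(atz(d,px,.042,s)).round(4))
px,w,c=cloud(d,s);k=rail(w)
m=(k[:,2]>.068)&(k[:,2]<.09)&(k[:,1]<-.14)&(k[:,1]>-.18)&(k[:,0]>.42)&(k[:,0]<.47)
print(np.percentile(k[m],[1,50,99],axis=0).round(4))
E
```

```text
now rail [ 0.443  -0.1129  0.1083] target world [ 0.4551 -0.1236  0.09  ] tool delta [ 0.0005 -0.0419  0.0209] tool yaw minus rail 0.0213 F [-0.3  -1.78  0.15] tilt z [ 0.0795 -0.0549 -0.9953]
[[ 0.4591 -0.1173  0.034 ]
 [ 0.4614 -0.1176  0.034 ]] gap mm -0.2970149825652496
[[ 0.4531 -0.1172  0.042 ]
 [ 0.451  -0.1277  0.042 ]
 [ 0.4499 -0.1064  0.042 ]]
[[ 0.4466 -0.1632  0.0693]
 [ 0.45   -0.1551  0.0791]
 [ 0.4603 -0.1484  0.0818]]
```

Request:
play_rows(
  targets=[
    {"jaw": 1, "dx": 0, "dy": -0.02, "dz": 0, "yaw": 0.015},
    {"jaw": 1, "dx": 0, "dy": -0.02, "dz": 0, "yaw": 0},
    {"jaw": 1, "dx": 0, "dy": -0.002, "dz": 0.006, "yaw": 0},
    {"jaw": 1, "dx": 0, "dy": 0, "dz": 0.006, "yaw": 0},
    {"jaw": 1, "dx": 0, "dy": 0, "dz": 0, "yaw": 0},
  ],
)

```text
clock: 16.0
tool_pos: [0.4555, -0.1201, 0.0969]
eef_rot: [-0.041, 0.998, -0.026, 0.039]
contact_force: [0.4, -0.1, 0.8]
opening: 0.007
```

```bash
python3 go.py .445 -.156 .083; python3 look.py 17 wrist
```

```text
now rail [ 0.4457 -0.1526  0.0969] target world [ 0.4551 -0.1236  0.083 ] tool delta [ 0.0018 -0.0026  0.014 ] tool yaw minus rail 0.0073 F [ 0.43 -0.11  0.79] tilt z [ 0.0805 -0.0486 -0.9956]
16.0 [ 0.4555 -0.1201  0.0969] [-0.0407  0.9981 -0.0259  0.0393] [ 0.43 -0.11  0.79] 0.006921773432467825
```

View pics/wrist17.png

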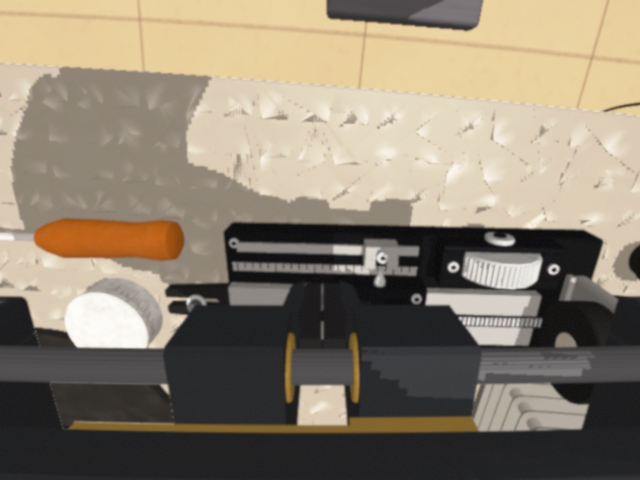

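Request:
play_rows(
  targets=[
    {"jaw": 1, "dx": 0.001, "dy": -0.002, "dz": 0.005, "yaw": 0},
    {"jaw": 1, "dx": 0, "dy": 0, "dz": 0.004, "yaw": 0},
    {"jaw": 1, "dx": 0, "dy": 0, "dz": 0.003, "yaw": 0},
    {"jaw": 1, "dx": 0, "dy": 0, "dz": 0.002, "yaw": 0},
    {"jaw": 1, "dx": 0, "dy": 0, "dz": 0.002, "yaw": 0},
  ],
)

```text
clock: 16.55
tool_pos: [0.456, -0.1181, 0.0806]
eef_rot: [-0.044, 0.998, -0.025, 0.039]
contact_force: [-5.9, 0.0, 10.9]
opening: 0.007
```

```bash
python3 go.py .442 -.156 .075
```

```text
now rail [ 0.4463 -0.1506  0.0806] target world [ 0.4521 -0.1238  0.075 ] tool delta [ 0.0048 -0.0051  0.0055] tool yaw minus rail 0.0142 F [-5.9   0.02 10.94] tilt z [ 0.0801 -0.0456 -0.9957]
```

Request:
play_rows(
  targets=[
    {"jaw": 1, "dx": 0.001, "dy": -0.001, "dz": 0.002, "yaw": 0},
    {"jaw": 1, "dx": 0.001, "dy": -0.001, "dz": 0.002, "yaw": 0},
    {"jaw": 1, "dx": 0.001, "dy": -0.001, "dz": 0.002, "yaw": 0},
    {"jaw": 1, "dx": 0.001, "dy": -0.001, "dz": 0.002, "yaw": 0},
    {"jaw": 1, "dx": 0.001, "dy": -0.001, "dz": 0.002, "yaw": 0},
  ],
)

```text
clock: 17.05
tool_pos: [0.4456, -0.1193, 0.0708]
eef_rot: [-0.046, 0.998, -0.021, 0.035]
contact_force: [-0.5, 1.8, 2.6]
opening: 0.006
```

```bash
python3 go.py .440 -.156 .065; python3 look.py 18 wrist scene; python3 - <<'E'
from h import *
d=load("wrist18.npz")
cv2.imwrite("pics/w18z.png",cv2.resize(d["frame"][210:330,200:450,::-1],None,fx=3.2,fy=3.2,interpolation=cv2.INTER_CUBIC))
d=load("scene18.npz")
cv2.imwrite("pics/s18z.png",cv2.resize(d["frame"][150:300,220:400,::-1],None,fx=4,fy=4,interpolation=cv2.INTER_CUBIC))
E
```

```text
now rail [ 0.4359 -0.151   0.0708] target world [ 0.4501 -0.1239  0.065 ] tool delta [-0.0036 -0.0048  0.0062] tool yaw minus rail 0.0188 F [-0.47  1.77  2.57] tilt z [ 0.0725 -0.0392 -0.9966]
17.05 [ 0.4456 -0.1193  0.0708] [-0.0461  0.9981 -0.0213  0.0353] [-0.47  1.77  2.57] 0.005977901055186828
17.1 [ 0.4453 -0.1194  0.0705] [-0.046   0.9981 -0.0213  0.0351] [-1.74  1.52  1.74] 0.004375916873337851
```

View pics/w18z.png

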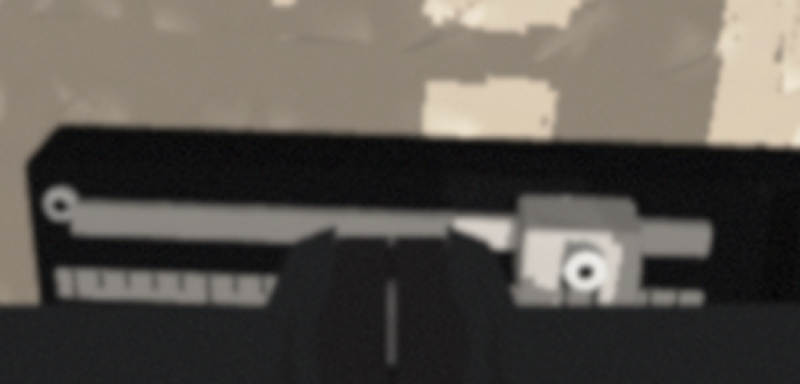

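View pics/s18z.png

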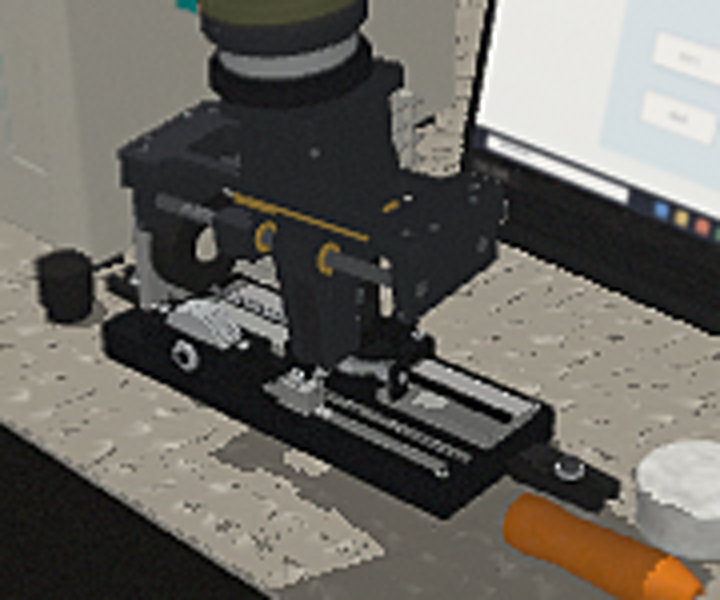

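Request:
play_rows(
  targets=[
    {"jaw": 1, "dx": 0.0003, "dy": 0, "dz": 0.003, "yaw": 0},
    {"jaw": 1, "dx": 0.0003, "dy": 0, "dz": 0.003, "yaw": 0},
    {"jaw": 1, "dx": 0.0003, "dy": 0, "dz": 0.003, "yaw": 0},
    {"jaw": 1, "dx": 0.0003, "dy": 0, "dz": 0.003, "yaw": 0},
    {"jaw": 1, "dx": 0.0003, "dy": 0, "dz": 0.003, "yaw": 0},
  ],
)

```text
clock: 17.65
tool_pos: [0.4416, -0.1206, 0.0558]
eef_rot: [-0.046, 0.998, -0.023, 0.033]
contact_force: [-1.5, 0.3, 1.3]
opening: 0.003
```

```bash
python3 go.py .436 -.151 .050
```

```text
now rail [ 0.4318 -0.152   0.0558] target world [ 0.4457 -0.1192  0.05  ] tool delta [-0.0038  0.0012  0.006 ] tool yaw minus rail 0.0184 F [-1.53  0.27  1.3 ] tilt z [ 0.0676 -0.0419 -0.9968]
```

Request:
play_rows(
  targets=[
    {"jaw": 1, "dx": -0.0005, "dy": 0, "dz": 0.002, "yaw": 0},
    {"jaw": 1, "dx": -0.0005, "dy": 0, "dz": 0.002, "yaw": 0},
    {"jaw": 1, "dx": 0, "dy": 0, "dz": 0.001, "yaw": 0},
    {"jaw": 1, "dx": 0, "dy": 0, "dz": 0.0005, "yaw": 0},
    {"jaw": 1, "dx": 0, "dy": 0, "dz": 0.0003, "yaw": 0},
  ],
)

```text
clock: 18.15
tool_pos: [0.4431, -0.121, 0.0494]
eef_rot: [-0.045, 0.998, -0.023, 0.033]
contact_force: [-1.5, -0.3, 3.2]
opening: 0.005
```

```bash
python3 go.py .432 -.152 .050
```

```text
now rail [ 0.4332 -0.1526  0.0494] target world [ 0.4418 -0.1205  0.05  ] tool delta [ 0.0012  0.0006 -0.0007] tool yaw minus rail 0.0175 F [-1.52 -0.29  3.18] tilt z [ 0.0672 -0.0421 -0.9969]
```

Request:
play_rows(
  targets=[
    {"jaw": 1, "dx": 0, "dy": 0, "dz": 0.0008, "yaw": 0},
    {"jaw": 1, "dx": 0, "dy": 0, "dz": 0.0006, "yaw": 0},
    {"jaw": 1, "dx": 0, "dy": 0, "dz": 0.0004, "yaw": 0},
    {"jaw": 1, "dx": 0, "dy": 0, "dz": 0, "yaw": 0},
    {"jaw": 1, "dx": 0, "dy": 0, "dz": 0, "yaw": 0},
  ],
)

```text
clock: 18.65
tool_pos: [0.4432, -0.121, 0.0496]
eef_rot: [-0.046, 0.998, -0.023, 0.034]
contact_force: [-1.2, 0.6, 0.9]
opening: 0.003
```

```bash
python3 go.py .432 -.152 .050
```

```text
now rail [ 0.4333 -0.1526  0.0496] target world [ 0.4418 -0.1205  0.05  ] tool delta [ 0.0013  0.0006 -0.0005] tool yaw minus rail 0.0182 F [-1.21  0.61  0.92] tilt z [ 0.0695 -0.0432 -0.9966]
```

Request:
play_rows(
  targets=[
    {"jaw": 1, "dx": 0, "dy": 0, "dz": -0.006, "yaw": 0},
    {"jaw": 1, "dx": 0, "dy": 0, "dz": -0.02, "yaw": 0},
    {"jaw": 1, "dx": 0, "dy": 0, "dz": -0.03, "yaw": 0},
    {"jaw": 1, "dx": 0, "dy": 0.01, "dz": -0.03, "yaw": 0},
    {"jaw": 1, "dx": 0, "dy": 0.015, "dz": -0.02, "yaw": 0},
  ],
)

```text
clock: 19.15
tool_pos: [0.436, -0.0963, 0.1371]
eef_rot: [-0.044, 0.998, -0.029, 0.031]
contact_force: [0.2, 0.5, -0.6]
opening: 0.004
```

```bash
python3 look.py 19 wrist side; python3 - <<'E'
from h import *
d=load("wrist19.npz")
cv2.imwrite("pics/w19z.png",cv2.resize(d["frame"][190:320,190:440,::-1],None,fx=3.2,fy=3.2,interpolation=cv2.INTER_CUBIC))
E
```

```text
19.15 [ 0.436  -0.0963  0.1371] [-0.044   0.9981 -0.0288  0.0313] [ 0.19  0.49 -0.59] 0.0039549996068770615
19.2 [ 0.4371 -0.0929  0.139 ] [-0.0461  0.998  -0.0275  0.0334] [-0.05  1.24  2.14] 0.0046871379152470275
```

View pics/w19z.png

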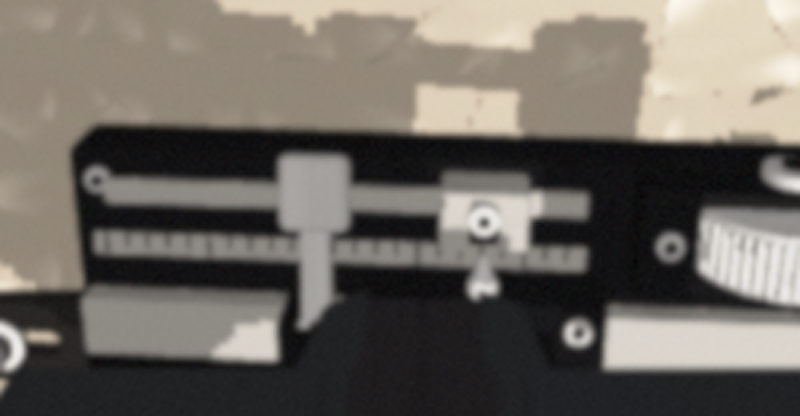

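```bash
python3 - <<'E'
from h import *
d=load("wrist19.npz");s=load("st19.npz")
px=np.array([[292,175],[335,175],[315,165],[315,200],[315,220],[318,260],[316,310]])/3.2+[190,190]
w=world(d,px,s);print(rail(w).round(4))
px=np.array([[484,258],[485,250]])/3.2+[190,190]
print(rail(atz(d,px,.034,s)).round(4),rail(atz(d,px,.042,s)).round(4))
px=np.array([[441,215],[530,215]])/3.2+[190,190];print(rail(atz(d,px,.042,s)).round(4))
E
```

```text
[[ 0.437  -0.1568  0.0507]
 [ 0.4367 -0.1473  0.0503]
 [ 0.4345 -0.1517  0.0503]
 [ 0.443  -0.1519  0.05  ]
 [ 0.4472 -0.1517  0.0517]
 [ 0.4578 -0.1514  0.0501]
 [ 0.4707 -0.1521  0.05  ]]
[[ 0.4632 -0.1135  0.034 ]
 [ 0.461  -0.1133  0.034 ]] [[ 0.4594 -0.1136  0.042 ]
 [ 0.4573 -0.1134  0.042 ]]
[[ 0.4489 -0.1239  0.042 ]
 [ 0.448  -0.1035  0.042 ]]
```

Request:
play_rows(
  targets=[
    {"jaw": 1, "dx": 0, "dy": 0, "dz": -0.01, "yaw": 0},
    {"jaw": 1, "dx": 0, "dy": 0, "dz": 0, "yaw": 0},
    {"jaw": 1, "dx": 0, "dy": 0, "dz": 0, "yaw": 0},
    {"jaw": 1, "dx": 0, "dy": 0, "dz": 0, "yaw": 0},
    {"jaw": 1, "dx": 0, "dy": 0, "dz": 0, "yaw": 0},
  ],
)

```text
clock: 19.75
tool_pos: [0.4372, -0.096, 0.145]
eef_rot: [-0.045, 0.998, -0.029, 0.033]
contact_force: [-0.2, -0.3, 0.1]
opening: 0.007
```

```bash
python3 look.py 20 wrist; python3 - <<'E'
from h import *
d=load("wrist20.npz");s=load("st20.npz")
cv2.imwrite("pics/w20z.png",cv2.resize(d["frame"][190:320,190:440,::-1],None,fx=3.2,fy=3.2,interpolation=cv2.INTER_CUBIC))
E
```

```text
19.75 [ 0.4372 -0.096   0.145 ] [-0.0451  0.998  -0.0286  0.0327] [-0.21 -0.28  0.06] 0.006515607325259958
```

View pics/w20z.png

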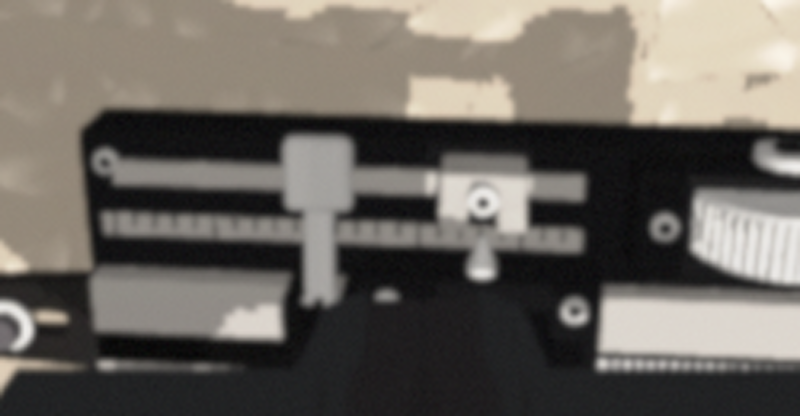

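The lever lies level at zoomed px (318,175) and the pointer tip at (482,240) sits opposite the notch at (483,215). The arm is clear, so I'm handing in.

```bash
python3 -c "
from plant import r
print(r.finish_job())"
```

```text
the job is handed in; nothing more can be done
None
```

I set the pointer at the notch with the wheel alone, then pressed the shutter lever down level, lifted clear and handed the job in at about 20 s.

**Wheel:** Three full strokes and two short ones brought the pointer to the notch. The last short stroke moved further than I intended. The pointer ran past the notch by an estimated 3.5 mm, and one oblique reading gave 4.5 mm, close to the 5 mm limit. I rolled the wheel back in two small drags until the views from above put the pointer within about 0.3 mm of the notch.

**Lever:** I pressed it only after that, down to where it went no further. First contact was briefly about 11 N, above the stated 2 to 4 N.

**Last checks:**
- **Pointer:** it was opposite the notch, within about 0.3 mm relative to the middle of the rider.
- **Lever:** it was flat, with its pad 50 mm up.
- **Arm:** it was clear of everything.

**What disagreed:**
- **Notch position:** the oblique wheel-side views put the notch about 2 mm off the views from above. I trusted the views from above.
- **Last position check:** its absolute positions were shifted by about 4 mm because the arm was still moving. Only the relative distances from it count.
- **First touch on the wheel:** it briefly pressed with 28 N, instead of the stated 5 to 12 N.
- **Tool tilt:** the tool picked up a few degrees of tilt from the drags. This did not stop the job.

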